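# Load a sample jar with beads and hold it slanted in the lamp's beam

## Task

Pour all five blue beads from the white dish into the glass jar while the jar stands in its purple holder, and set the empty dish back down upright on the bench. Then draw the jar up out of the holder, lean it about 45 degrees with its bottom towards the lamp and its mouth away from the lamp, and hold its bottom raised about 7 cm in front of the middle of the lamp's lens, with the beads still in it. Finish while still holding it there; leave the lamp, the amber bottle, the beaker and the spatula alone.

Things in the scene. Friction and masses are not known exactly. Their poses are not given: they have to be found in the camera images.
- dish_rim (a point): Shallow white porcelain dish: foot radius 27 mm, walls flaring about 40 degrees outward to a rim of radius 53 mm, 30 mm high, inside depth 26 mm, about 90 g, loose. It holds the five beads and starts standing on the bench. This point is the centre of its mouth, 30 mm above its underside. z is the dish's up axis; its handle points along +y. The beads roll out once it is tipped some 60 to 75 degrees.
- dish_grip (a point): Centre of the dish's red handle, an upright flat tab 12 mm thick (along the dish's x), 56 mm long (along y, outward from the bowl) and 28 mm tall, standing out level from the bowl; 90 mm from the dish's axis, 34 mm above the bench at the start, tab from 20 to 48 mm above it. Same axes as dish_rim.
- bead0_center (a point): Centre of a loose round blue bead, 16 mm across, 11 g; it starts in the dish. Its axes mean nothing.
- bead1_center (a point): Centre of a loose round blue bead, 16 mm across, 11 g; it starts in the dish. Its axes mean nothing.
- bead2_center (a point): Centre of a loose round blue bead, 16 mm across, 11 g; it starts in the dish. Its axes mean nothing.
- bead3_center (a point): Centre of a loose round blue bead, 16 mm across, 11 g; it starts in the dish. Its axes mean nothing.
- bead4_center (a point): Centre of a loose round blue bead, 16 mm across, 11 g; it starts in the dish. Its axes mean nothing.
- jar_center (a point): Straight open round clear glass jar, outer diameter 62 mm, inner 56 mm, 110 mm high, floor 5 mm thick, about 140 g, loose. It starts upright in the holder's bore, standing 70 mm out of the top of it. This point is on its axis, half-way up (55 mm above its underside). z points from bottom to mouth.
- jar_mouth (a point): Centre of the jar's mouth, on its axis, 110 mm above its underside, 115 mm above the bench at the start. Same axes as jar_center.
- jar_bottom (a point): Centre of the jar's inner floor, on its axis, 5 mm above its underside and 50 mm below jar_center. Same axes as jar_center.
- holder: Purple block fixed to the bench, 100 x 100 x 45 mm high, with one upright round bore of 66 mm diameter, 40 mm deep, in the middle. Origin: centre of its underside.
- lamp: Lamp on a stand, fixed to the bench: a beige head (box 75 x 90 x 90 mm) with a black round barrel 80 mm across, with a silver ring round its end, looking level along the lamp's -x, on a thin post (20 mm) with a grey foot plate 130 x 130 x 16 mm. It spans x = -51 to 90 mm, y = -65 to 65 mm in its own frame and is 215 mm high. Origin: on the bench, 51 mm behind the lens.
- lamp_lens (a point): Centre of the lamp's bright lens, at the barrel's front end, 170 mm above the bench. x points back into the lamp, -x along the beam, level; z up.
- beam_spot (a point): Imaginary point in the beam, 70 mm in front of the lens centre (along lamp -x), 170 mm above the bench: where the jar's bottom is to be held. Same axes as lamp_lens.
- amber_bottle: Bystander: closed amber bottle, 56 mm across, 115 mm high. Origin: centre of its underside.
- beaker: Bystander: empty glass beaker, 64 mm across, 75 mm high. Origin: centre of its underside.
- spatula: Bystander: black-handled spatula lying on the bench, 160 mm long along its x. Origin: on the bench under it.
Mind the look-alikes: they are no part of the job. There is more than one size of the part that bears dish_rim; the job needs the middle-sized.

How it is judged:
On the way, in this order (a step that is already met when the one before it is completed fails the run):
1. all five beads are in the jar, while it stands in the holder (x of bead0_center in the frame of jar_center between -0.025 and 0.025 m and y of bead0_center in the frame of jar_center between -0.025 and 0.025 m and z of bead0_center in the frame of jar_center between -0.055 and 0.055 m and x of bead1_center in the frame of jar_center between -0.025 and 0.025 m and y of bead1_center in the frame of jar_center between -0.025 and 0.025 m and z of bead1_center in the frame of jar_center between -0.055 and 0.055 m and x of bead2_center in the frame of jar_center between -0.025 and 0.025 m and y of bead2_center in the frame of jar_center between -0.025 and 0.025 m and z of bead2_center in the frame of jar_center between -0.055 and 0.055 m and x of bead3_center in the frame of jar_center between -0.025 and 0.025 m and y of bead3_center in the frame of jar_center between -0.025 and 0.025 m and z of bead3_center in the frame of jar_center between -0.055 and 0.055 m and x of bead4_center in the frame of jar_center between -0.025 and 0.025 m and y of bead4_center in the frame of jar_center between -0.025 and 0.025 m and z of bead4_center in the frame of jar_center between -0.055 and 0.055 m and distance of jar_bottom from where it was at the start of the episode below 0.012 m and angle between jar_center's own z axis and vertical below 0.12 rad), for 0.2 s.
2. the dish stands upright on the bench, let go, with the beads in the jar (all of step 1 and height (world z) of dish_rim between 0.024 and 0.036 m and angle between dish_rim's own z axis and vertical below 0.12 rad and contact force between dish and the fingers below 0.1 N), for 0.2 s.
At the end, for the whole second after the job is handed in: Jar held still by the fingers alone, inner floor centre within 45 mm of the beam spot and over 110 mm up; axis leaning 30 to 60 degrees, within 66 degrees of the beam axis, mouth away from the lamp; all five beads in it; dish upright (7 degrees) on the bench, released (contact force between the fingers and jar above 1 N and contact force between jar and holder below 0.2 N and contact force between jar and lamp below 0.2 N and contact force between jar and dish below 0.2 N and height (world z) of jar_bottom above 0.11 m and distance between jar_bottom and beam_spot below 0.045 m and angle between jar_center's own z axis and vertical between 0.52 and 1.05 rad and angle between the z axis of jar_center and the x axis of lamp_lens, either way round below 1.15 rad and x of jar_mouth in the frame of beam_spot below -0.02 m and linear speed of jar below 0.03 m/s and angular speed of jar below 0.2 rad/s and x of bead0_center in the frame of jar_center between -0.025 and 0.025 m and y of bead0_center in the frame of jar_center between -0.025 and 0.025 m and z of bead0_center in the frame of jar_center between -0.055 and 0.055 m and x of bead1_center in the frame of jar_center between -0.025 and 0.025 m and y of bead1_center in the frame of jar_center between -0.025 and 0.025 m and z of bead1_center in the frame of jar_center between -0.055 and 0.055 m and x of bead2_center in the frame of jar_center between -0.025 and 0.025 m and y of bead2_center in the frame of jar_center between -0.025 and 0.025 m and z of bead2_center in the frame of jar_center between -0.055 and 0.055 m and x of bead3_center in the frame of jar_center between -0.025 and 0.025 m and y of bead3_center in the frame of jar_center between -0.025 and 0.025 m and z of bead3_center in the frame of jar_center between -0.055 and 0.055 m and x of bead4_center in the frame of jar_center between -0.025 and 0.025 m and y of bead4_center in the frame of jar_center between -0.025 and 0.025 m and z of bead4_center in the frame of jar_center between -0.055 and 0.055 m and height (world z) of dish_rim between 0.024 and 0.036 m and angle between dish_rim's own z axis and vertical below 0.12 rad and contact force between dish and the fingers below 0.1 N); the arm keeps its last pose, push and grip.
It fails at once if the amber bottle is moved by more than 30 mm (distance of amber_bottle from where it was at the start of the episode above 0.03 m).
It fails at once if the beaker is moved by more than 30 mm (distance of beaker from where it was at the start of the episode above 0.03 m).
It fails at once if the spatula is moved by more than 30 mm (distance of spatula from where it was at the start of the episode above 0.03 m).
It fails at once if the lamp is touched by the robot or the jar (over 2 N) (contact force between any of the arm, the fingers, jar and lamp above 2 N).
It also fails if it takes over 72 s, if anything falls off the work surface, if the arm or the gripper's body presses on something with over 40 N, if the wrist force passes 120 N, or if a joint passes its speed limit or range.

## Robot

A 7-joint arm with a two-finger parallel gripper is mounted at the origin on the work surface. World frame = base frame: x ahead of the robot, y to its left, z up, the work surface at z = 0. Lengths are in m, angles in rad, forces in N, time in s.
With the tool pointing down it reaches from about 0.35 to 0.9 m from the base axis. Payload 19.9 kg.
Tool frame: the origin (TCP) lies at the very end of the fingers, on their centre line; the grasp point (between the pads) lies 19 mm behind it; z points along the fingers, y is the direction in which the jaws open and shut (so a half turn about z gives the same grasp; the last joint's range is limited). The gripper opens to 85 mm and grips with 20 to 120 N. Pads are 22 mm wide; open, the fingers measure 114 mm over their backs; the gripper's body (76 mm by 85 mm) begins 54 mm behind the grasp point. The pads swing forward as they close: fully open they stand 13 mm farther back than shut.
Start: joints at [1.135, 0.417, -0.01, 1.614, 0.005, 1.111, -0.053], TCP at [0.24, -0.577, 0.231] pointing down, gripper open.
Joint ranges: [-2.81, 2.81], [-0.39, 2.02], [-1.27, 1.25], [0.06, 2.57], [-1.19, 4.33], [0.19, 2], [-2.82, 2.82]. Speed limits (rad/s): [1.89, 1.89, 2.39, 2.39, 3.01, 3.01, 3.01].

## Interface

Orientations are given as a unit quaternion [w, x, y, z].
In Python, from plant import r, vision, order gives the robot as it stands. The module is installed in compiled form; this text tells all that it offers.
- The arm moves only by the tool arm_command, never from a script. Its argument "targets" is a list of rows, each an object of numbers: "dx", "dy", "dz": the shift along the world's x, y, z in cm; "rx", "ry", "rz": the turn, a rotation vector about the world's x, y, z in rad; "jaw": the opening in per cent of the stroke, from 0 (shut) to 100 (fully open). A call has 1 to 10 rows; each row shifts and turns the commanded pose from where the row before left it; what a row does not reach is not made up. A row lasts 1/12 s, in which the tool goes at most 41.7 mm and 7.16 degrees, less where a joint would pass 70% of its speed; a pose out of reach is approached as far as the arm can. A call is refused whole if a number of a shift passes 4.17 or a number of a turn 0.125, either way. A call with a gripper value outside its range is refused whole. The fingers move at their own pace and stop on an object; the grip force is fixed at half the most. Time passes only in rows, so rows that do not move let the fingers close. It gives the time, the measured TCP pose, the force and the opening at its end, in the units of the state.
- r.observe(): the state, without advancing time (a new reading comes with each control period).
- vision.grab_frame(name): name is "scene" or "top" or "wrist"; returns the picture (480x640x3 uint8, red, green, blue); there is no depth.
- vision.camera_info(name): a dict with "fovy" (degrees; the focal length in pixels is half the picture's height over the tangent of half this angle, whatever the lens; pixels are square), "cx", "cy" (the principal point, pixels), "rvec" (rotation vector, rad) and "tvec" (3), from world to camera coordinates, as OpenCV has them. Camera axes: x right, y down, z forward; pixel columns grow to the right and rows downward; lengths in m; the calibration is good to about 2 mm. A picture is of the moment at which its call begins: read the wrist's pose just before it. camera_info takes no time and is no camera call; for the wrist camera it gives the pose at the moment of the call.
- order.close_job(): hands the job in, once; it reports no verdict.
The state is a dict: "t": time; "joints": joint angles; "joint_vel": joint speeds; "joint_torque": joint torques, N m; "position": TCP position; "orientation": TCP orientation; "force": force on the tool from outside, world axes, zero at the start; "torque": the same for the moment, N m; "finger_gap": opening from 0.0 (shut) to 1.0 (fully open).
Only numpy, scipy, OpenCV 4.12 (cv2) and the standard library are available. Lean on these libraries where they do the work, as an engineer would, in place of code of your own. Each camera call takes 0.05 s, during which the arm holds its last target.

## Working session

There is one attempt and no reset: what is moved stays moved. The work goes in short steps, Python scripts to look and compute and a tool call to move; the robot and the scene stay as the last step left them, time stands still between calls to the robot, and variables do not carry over. Pictures are saved under pics/ and viewed, and the job is handed in when it is done.

Besides the shell and the picture viewer there is one more tool, called after "Call:" as a command line: name --argument value ..., lists and objects as JSON in quotes. arm_command: Moves the arm, as the interface text tells. Its arguments: {"type":"object","properties":{"targets":{"type":"array"}},"required":["targets"]}

```bash
mkdir -p pics
python3 - <<'E'
from plant import r,vision
import cv2
print(r.observe())
for n in ["scene","top","wrist"]:
    i=vision.camera_info(n); print(n,i)
    cv2.imwrite(f"pics/{n}0.png",vision.grab_frame(n)[:,:,::-1])
E
```

```text
{'t': 0.0, 'joints': array([ 1.13550776,  0.41796567, -0.01032227,  1.61419566,  0.00470112,
        1.11069208, -0.05298879]), 'joint_vel': array([-0.00052023,  0.00050934,  0.00053988, -0.0027802 , -0.00076526,
        0.00204728,  0.00086467]), 'joint_torque': array([-5.11163435e-04, -8.64443350e+01,  6.78542331e-01, -4.34888864e+01,
        1.91136100e-02,  7.60978670e-03,  6.55659778e-05]), 'position': array([ 0.23966908, -0.57683398,  0.23065633]), 'orientation': array([-5.96649623e-04,  9.80674990e-01,  1.95642997e-01, -1.62544554e-04]), 'force': array([ 0.19180717, -0.93705381, -0.39397861]), 'torque': array([-0.01893789, -0.02273893, -0.01222635]), 'finger_gap': 0.9978347931666084}
scene {'fovy': 49.93320464594988, 'cx': 317.90003767596653, 'cy': 241.96626117512332, 'rvec': array([ 1.93769041,  1.77648703, -0.59457386]), 'tvec': array([-0.02888806, -0.32526431,  1.40691922])}
top {'fovy': 52.43746561289626, 'cx': 318.4015486639222, 'cy': 240.63317653696856, 'rvec': array([ 2.14249456, -2.20313453,  0.09677094]), 'tvec': array([0.01531108, 0.48888447, 1.08661929])}
wrist {'fovy': 58.05876046512743, 'cx': 314.0619515471228, 'cy': 237.74519709800757, 'rvec': array([-2.41353086,  1.60837509,  0.22832494]), 'tvec': array([-0.62486373, -0.03659301,  0.3787874 ])}
```

View pics/scene0.png

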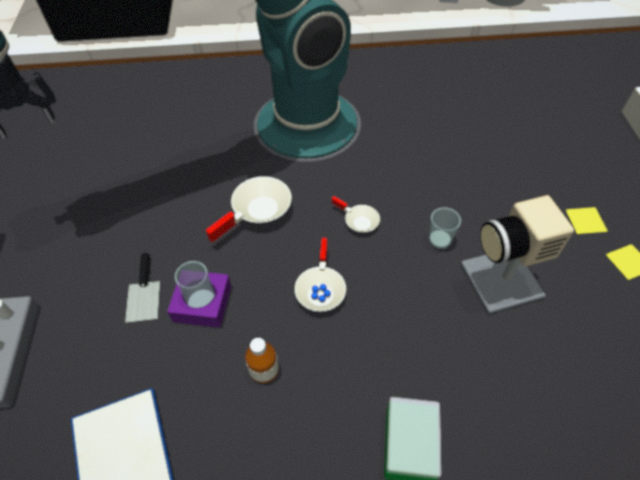

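View pics/top0.png

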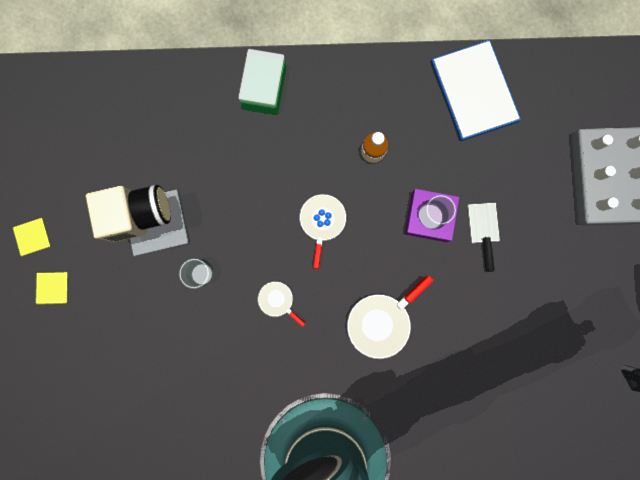

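The top view (+x up, +y left) shows three dishes. The large one is at (379,326) and empty, the small one is at (275,299) and empty, and the middle-sized one is at (323,217) and holds the 5 blue beads. The middle one is the one meant. I'll confirm it in an enlarged crop and measure from that.

Run:
```python
import cv2
t=cv2.imread("pics/top0.png"); s=cv2.imread("pics/scene0.png")
cv2.imwrite("pics/c1.png",cv2.resize(t[180:280,290:390],None,fx=6,fy=6,interpolation=2))
cv2.imwrite("pics/c2.png",cv2.resize(t[170:270,390:520],None,fx=6,fy=6,interpolation=2))
cv2.imwrite("pics/c3.png",cv2.resize(t[170:270,70:200],None,fx=6,fy=6,interpolation=2))
cv2.imwrite("pics/c4.png",cv2.resize(s[180:310,420:580],None,fx=4.5,fy=4.5,interpolation=2))
```

```text
(no output)
```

View pics/c1.png

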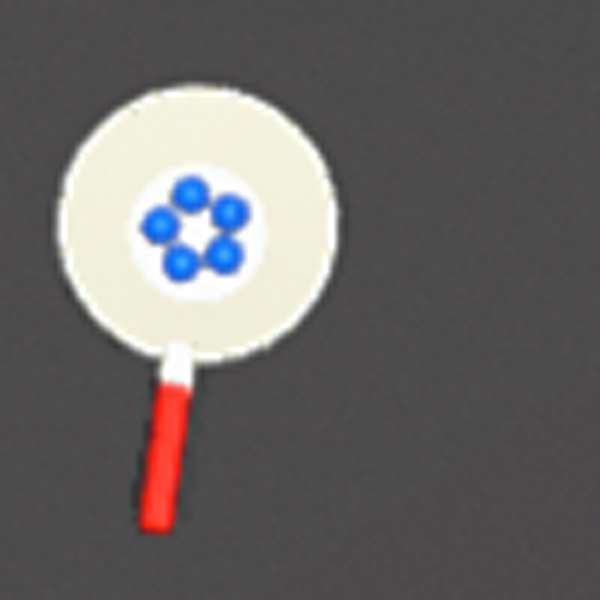

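View pics/c2.png

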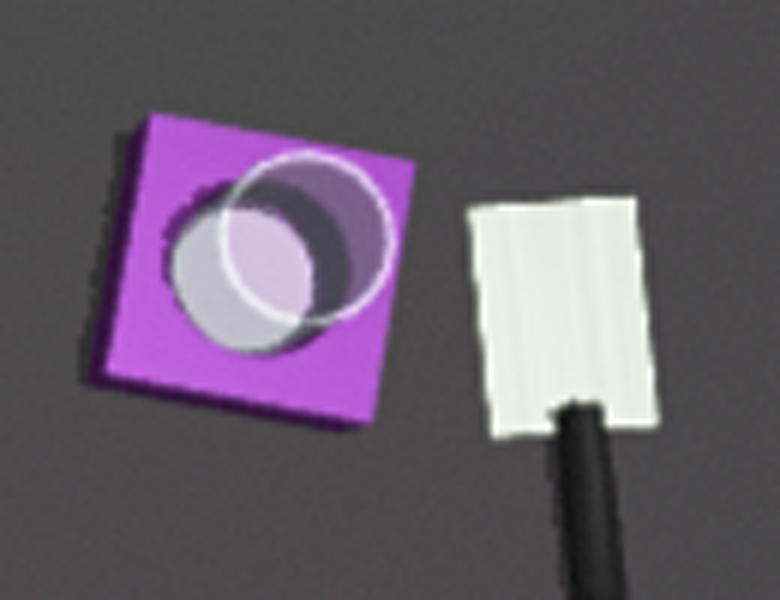

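View pics/c3.png

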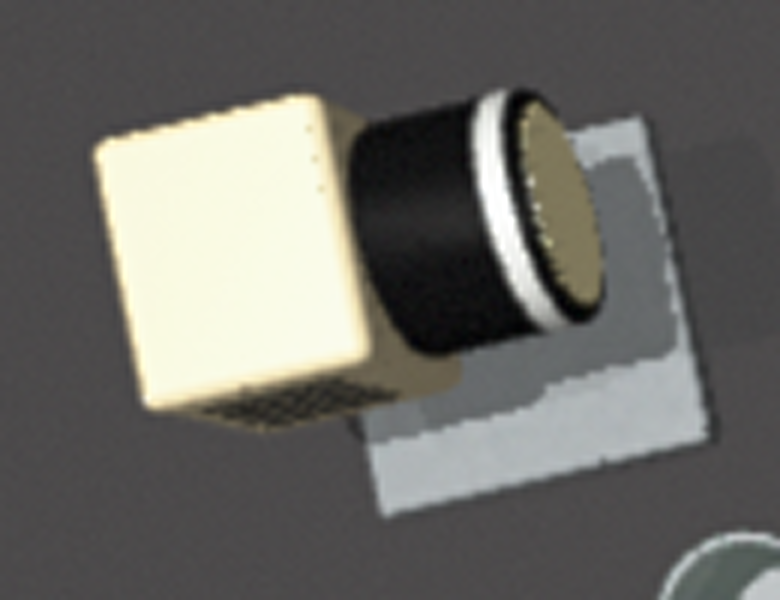

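View pics/c4.png

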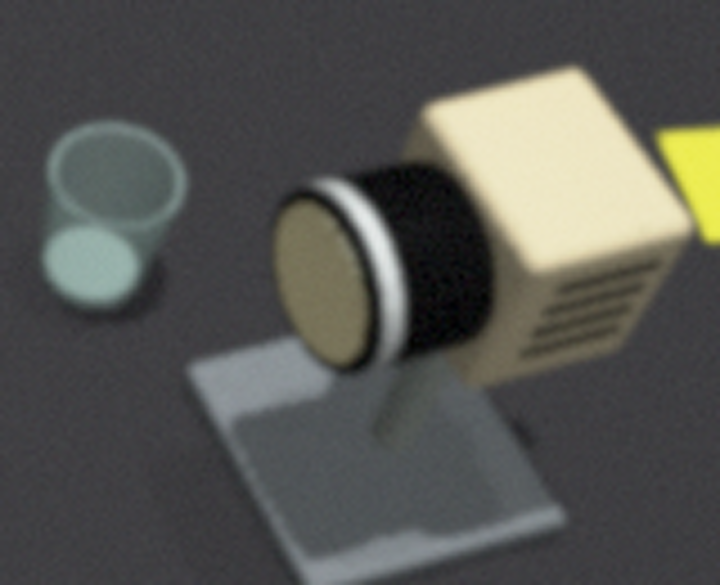

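```bash
cat > h.py <<'E'
import numpy as np,cv2
from plant import r,vision
def K(i):
    f=240/np.tan(np.radians(i['fovy'])/2); return np.array([[f,0,i['cx']],[0,f,i['cy']],[0,0,1]])
def ray(n,uv,i=None):
    i=i or vision.camera_info(n); R=cv2.Rodrigues(np.array(i['rvec']))[0]
    d=R.T@np.linalg.inv(K(i))@[*uv,1]; return -R.T@i['tvec'],d
def atz(n,uv,z,i=None):
    c,d=ray(n,uv,i); return c+d*(z-c[2])/d[2]
def proj(n,p,i=None):
    i=i or vision.camera_info(n); return cv2.projectPoints(np.atleast_2d(np.array(p,float)),np.array(i['rvec']),np.array(i['tvec']),K(i),None)[0][:,0]
def tri(a,b):
    A=np.zeros((3,3));q=np.zeros(3)
    for c,d in (a,b):
        d=d/np.linalg.norm(d);P=np.eye(3)-np.outer(d,d);A+=P;q+=P@c
    return np.linalg.solve(A,q)
E
python3 - <<'E'
from h import *
np.set_printoptions(precision=4,suppress=True)
for n in("top","scene"): print(n,"cam",ray(n,(320,240))[0])
def c1(u,v):return (290+u/6,180+v/6)
def c2(u,v):return (390+u/6,170+v/6)
def c3(u,v):return (70+u/6,170+v/6)
print("rim",atz("top",c1(197.5,222),.03))
for p in((175,385),(157,532),(166,458)): print("hand",atz("top",c1(*p),.048))
print("foot",atz("top",c1(199,234),.004))
print("jarmouth",atz("top",c2(308,237),.115),"floor",atz("top",c2(243,281),.01))
H=[atz("top",c2(*p),.045) for p in((152,113),(415,162),(372,425),(107,375))]
print("holder",H,np.mean(H,0))
print("lens",atz("top",c3(562,205),.17), tri(ray("top",c3(562,205)),ray("scene",(491.6,242.4))))
F=[atz("top",c3(*p),.016) for p in((640,117),(712,437),(385,517))]
print("foot",F, F[0]-F[1],F[1]-F[2])
print("lampcentre",(F[0]+F[2])/2)
print("scene check mouth",atz("scene",(193,277),.115),"dish",atz("scene",(320.5,289),.03))
print("bottlebase",atz("top",(372,155),0), "cap",atz("top",(378,138),.115),"beaker",atz("top",(202,273),.005),"beakerrim",atz("top",(195,273),.075))
E
```

```text
top cam [ 0.3874 -0.0001  1.1269]
scene cam [ 1.0893 -0.0434  0.9474]
rim [ 0.542  -0.0101  0.03  ]
hand [0.4788 0.0001 0.048 ]
hand [0.4247 0.0083 0.048 ]
hand [0.4519 0.0042 0.048 ]
foot [ 0.541  -0.0108  0.004 ]
jarmouth [ 0.5388 -0.2578  0.115 ] floor [ 0.5382 -0.2587  0.01  ]
holder [array([ 0.5979, -0.2196,  0.045 ]), array([ 0.5765, -0.317 ,  0.045 ]), array([ 0.4782, -0.2957,  0.045 ]), array([ 0.4997, -0.1983,  0.045 ])] [ 0.5381 -0.2577  0.045 ]
lens [0.557  0.3069 0.17  ] [0.5572 0.308  0.1697]
foot [array([0.6177, 0.3263, 0.016 ]), array([0.493 , 0.2989, 0.016 ]), array([0.4659, 0.4237, 0.016 ])] [0.1247 0.0274 0.    ] [ 0.0271 -0.1248  0.    ]
lampcentre [0.5418 0.375  0.016 ]
scene check mouth [ 0.5465 -0.253   0.115 ] dish [ 0.5448 -0.0095  0.03  ]
bottlebase [ 0.6904 -0.1303  0.    ] cap [ 0.696  -0.1312  0.115 ] beaker [0.4235 0.2714 0.005 ] beakerrim [0.4217 0.2696 0.075 ]
```

Call:
arm_command --targets '[{"dx":1.1,"dy":2.9,"dz":0,"rz":-0.0551},{"dx":1.1,"dy":2.9,"dz":0,"rz":-0.0551},{"dx":1.1,"dy":2.9,"dz":0,"rz":-0.0551},{"dx":1.1,"dy":2.9,"dz":0,"rz":-0.0551},{"dx":1.1,"dy":2.9,"dz":0,"rz":-0.0551},{"dx":1.1,"dy":2.9,"dz":0,"rz":-0.0551},{"dx":1.1,"dy":2.9,"dz":0,"rz":-0.0551},{"dx":1.1,"dy":2.9,"dz":0,"rz":-0.0551},{"dx":1.1,"dy":2.9,"dz":0,"rz":-0.0551},{"dx":1.1,"dy":2.9,"dz":0,"rz":-0.0551}]'

```text
schema error: expected keys dx, dy, dz, rx, ry, rz, jaw
```

Call:
arm_command --targets '[{"dx":1.1,"dy":2.9,"dz":-0.5,"rx":-0.0068,"ry":-0.0431},{"dx":1.1,"dy":2.9,"dz":-1,"rx":-0.0068,"ry":-0.0431},{"dx":1.1,"dy":2.9,"dz":-1,"rx":-0.0068,"ry":-0.0431},{"dx":1.1,"dy":2.9,"dz":-1,"rx":-0.0068,"ry":-0.0431},{"dx":1.1,"dy":2.9,"dz":-1,"rx":-0.0068,"ry":-0.0431},{"dx":1.1,"dy":2.9,"dz":-1,"rx":-0.0068,"ry":-0.0431},{"dx":1.1,"dy":2.9,"dz":-1,"rx":-0.0068,"ry":-0.0431},{"dx":1.1,"dy":2.9,"dz":-1,"rx":-0.0068,"ry":-0.0431},{"dx":1.1,"dy":2.9,"dz":-1,"rx":-0.0068,"ry":-0.0431},{"dx":1.1,"dy":2.9,"dz":-1,"rx":-0.0068,"ry":-0.0431}]'

```text
schema error: expected keys dx, dy, dz, rx, ry, rz, jaw
```

```bash
cat >> h.py <<'E'
from scipy.spatial.transform import Rotation as Ro
def st():
    o=r.observe(); q=o['orientation']; R=Ro.from_quat([*q[1:],q[0]]).as_matrix()
    np.set_printoptions(precision=4,suppress=True)
    print("t",round(o['t'],2),"p",o['position'],"F",np.round(o['force'],2),"gap",round(float(o['finger_gap']),3))
    print("x",R[:,0],"y",R[:,1],"z",R[:,2]);print("j",o['joints'])
    open("log.txt","a").write(repr((list(o['joints']),list(o['position']),list(q)))+"\n")
    return o,R
E
python3 - <<'E'
from h import *
st()
cv2.imwrite("pics/w1.png",vision.grab_frame("wrist")[:,:,::-1])
E
```

```text
t 0.15 p [ 0.2397 -0.5769  0.2308] F [-0.22  0.6   0.76] gap 1.004
x [ 0.9234  0.3837 -0.0001] y [ 0.3837 -0.9234 -0.0009] z [-0.0004  0.0008 -1.    ]
j [ 1.1355  0.4178 -0.0103  1.614   0.0047  1.1107 -0.053 ]
```

View pics/w1.png

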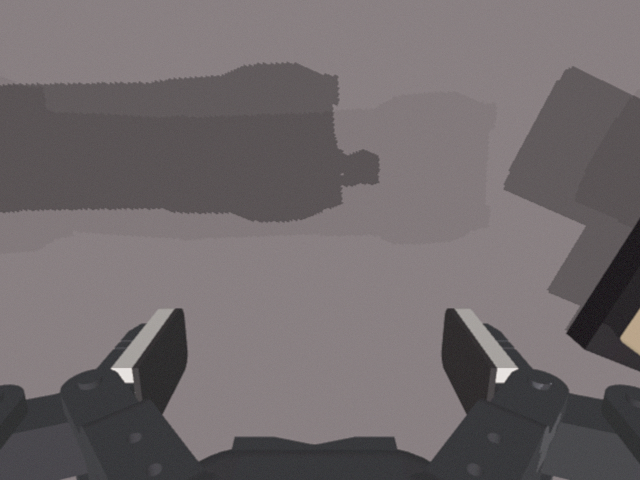

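The moves were refused because every row needs all seven keys. I'll resend them.

Call:
arm_command --targets '[{"dx":1.1,"dy":2.9,"dz":0,"rx":0,"ry":0,"rz":-0.0551,"jaw":100},{"dx":1.1,"dy":2.9,"dz":0,"rx":0,"ry":0,"rz":-0.0551,"jaw":100},{"dx":1.1,"dy":2.9,"dz":0,"rx":0,"ry":0,"rz":-0.0551,"jaw":100},{"dx":1.1,"dy":2.9,"dz":0,"rx":0,"ry":0,"rz":-0.0551,"jaw":100},{"dx":1.1,"dy":2.9,"dz":0,"rx":0,"ry":0,"rz":-0.0551,"jaw":100},{"dx":1.1,"dy":2.9,"dz":0,"rx":0,"ry":0,"rz":-0.0551,"jaw":100},{"dx":1.1,"dy":2.9,"dz":0,"rx":0,"ry":0,"rz":-0.0551,"jaw":100},{"dx":1.1,"dy":2.9,"dz":0,"rx":0,"ry":0,"rz":-0.0551,"jaw":100},{"dx":1.1,"dy":2.9,"dz":0,"rx":0,"ry":0,"rz":-0.0551,"jaw":100},{"dx":1.1,"dy":2.9,"dz":0,"rx":0,"ry":0,"rz":-0.0551,"jaw":100}]'

```text
t: 1.03
position: [0.35, -0.2856, 0.2313]
orientation: [0.0, 0.997, -0.08, -0.0]
force: [0.6, -0.2, -0.4]
finger_gap: 1.0
```

Call:
arm_command --targets '[{"dx":1.1,"dy":2.9,"dz":-0.5,"rx":-0.0068,"ry":-0.0431,"rz":0,"jaw":100},{"dx":1.1,"dy":2.9,"dz":-0.5,"rx":-0.0068,"ry":-0.0431,"rz":0,"jaw":100},{"dx":1.1,"dy":2.9,"dz":-0.5,"rx":-0.0068,"ry":-0.0431,"rz":0,"jaw":100},{"dx":1.1,"dy":2.9,"dz":-0.5,"rx":-0.0068,"ry":-0.0431,"rz":0,"jaw":100},{"dx":1.1,"dy":2.9,"dz":-1,"rx":-0.0068,"ry":-0.0431,"rz":0,"jaw":100},{"dx":1.1,"dy":2.9,"dz":-1,"rx":-0.0068,"ry":-0.0431,"rz":0,"jaw":100},{"dx":1.1,"dy":2.9,"dz":-1,"rx":-0.0068,"ry":-0.0431,"rz":0,"jaw":100},{"dx":1.1,"dy":2.9,"dz":-1,"rx":-0.0068,"ry":-0.0431,"rz":0,"jaw":100},{"dx":1.1,"dy":2.9,"dz":-1,"rx":-0.0068,"ry":-0.0431,"rz":0,"jaw":100},{"dx":1.1,"dy":2.9,"dz":-1,"rx":-0.0068,"ry":-0.0431,"rz":0,"jaw":100}]'

```text
t: 1.87
position: [0.4522, -0.0178, 0.1576]
orientation: [0.019, 0.976, -0.077, 0.201]
force: [0.9, -1.0, -0.1]
finger_gap: 0.998
```

Run:
```python
from h import *
st()
cv2.imwrite("pics/w2.png",vision.grab_frame("wrist")[:,:,::-1])
st()
```

```text
t 1.87 p [ 0.4522 -0.0178  0.1576] F [ 0.93 -0.99 -0.06] gap 0.998
x [ 0.9074 -0.1435  0.395 ] y [-0.1584 -0.9874  0.0054] z [ 0.3892 -0.0675 -0.9187]
j [ 0.3373  0.0512 -0.4452  2.364   0.3736  0.3614 -2.1575]
t 1.92 p [ 0.4526 -0.0161  0.1568] F [-1.67  2.82 -2.12] gap 1.003
x [ 0.9063 -0.1474  0.396 ] y [-0.1623 -0.9867  0.004 ] z [ 0.3902 -0.0679 -0.9182]
j [ 0.3332  0.0535 -0.4468  2.3647  0.3865  0.3597 -2.1789]
```

View pics/w2.png

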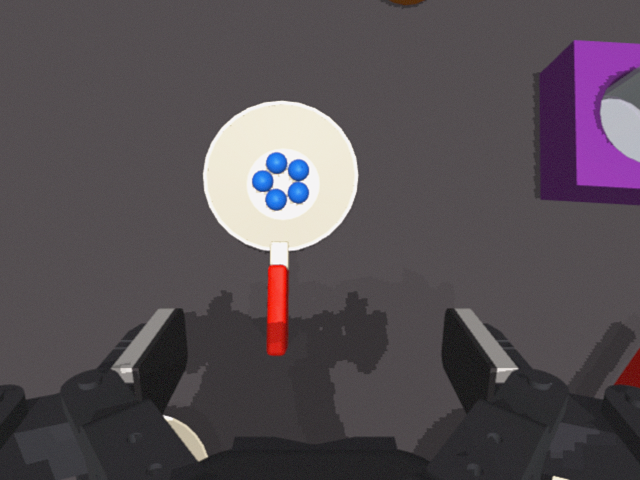

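```bash
cat > kin.py <<'E'
import numpy as np
from scipy.spatial.transform import Rotation as Ro
def FK(j,P,s,full=False):
    h,L1,L2,L3,o1,o7,e1,a,b=P
    R=np.eye(3);p=np.array([0,0,h]);pts=[]
    rz=lambda t:Ro.from_euler('z',t).as_matrix(); ry=lambda t:Ro.from_euler('y',t).as_matrix()
    R=R@rz(s[0]*j[0]+o1); p=p+R@[e1,0,0]; R=R@ry(j[1])@rz(s[1]*j[2]); p=p+R@[a,0,L1]; pts.append(p)
    R=R@ry(j[3]); p=p+R@[-a,0,0]; R=R@rz(s[2]*j[4]); p=p+R@[0,0,L2]; pts.append(p)
    R=R@ry(j[5]); p=p+R@[b,0,0]; R=R@rz(s[3]*j[6]+o7); p=p+R@[0,0,L3]
    return p,R,pts
E
cat > fit.py <<'E'
from kin import *
import itertools,pickle
from scipy.optimize import least_squares
D=[eval(l,{}) for l in open("log.txt")]
best=None
for s in itertools.product([-1,1],repeat=4):
  for o7 in (0,np.pi):
    def res(P):
        e=[]
        for j,p,q in D:
            pp,R,_=FK(j,P,s); Rt=Ro.from_quat([*q[1:],q[0]]).as_matrix()
            e+=list((pp-p)*5)+list((R-Rt).ravel())
        return e+list((P-[.35,.4,.4,.25,0,o7,0,0,0])*1e-3)
    f=least_squares(res,[.35,.4,.4,.25,0,o7,0,0,0])
    if best is None or f.cost<best[0]: best=(f.cost,s,f.x)
print(best[0],best[1],np.round(best[2],4)); pickle.dump(best,open("kin.pkl","wb"))
for j,p,q in D: print(np.round(FK(j,best[2],best[1])[0]-p,4))
E
python3 fit.py
```

```text
Traceback (most recent call last):
  File "fit.py", line 4, in <module>
    D=[eval(l,{}) for l in open("log.txt")]
       ~~~~^^^^^^
NameError: name 'np' is not defined
```

```bash
sed -i 's/eval(l,{})/eval(l)/' fit.py; python3 fit.py
```

```text
0.0006125893031575587 (-1, -1, -1, -1) [-2.5493 -0.5227 -0.597  -2.4596 -0.0394  1.5335  0.3503  1.0865  0.4575]
[ 0.0015  0.0006 -0.    ]
[-0.0012 -0.0008  0.0011]
[ 0.0011  0.0007 -0.001 ]
```

Call:
arm_command --targets '[{"dx":0,"dy":0,"dz":0,"rx":0,"ry":0,"rz":0,"jaw":100},{"dx":0,"dy":0,"dz":0,"rx":0,"ry":0,"rz":0,"jaw":100}]'

```text
t: 2.08
position: [0.4519, -0.0201, 0.1579]
orientation: [0.02, 0.977, -0.078, 0.199]
force: [0.4, 0.7, 1.6]
finger_gap: 1.001
```

```bash
sed -i 's/\*1e-3)/*np.array([1,1,1,1,3,30,300,300,300])*1e-3)/' fit.py;  python3 - <<'E'
from h import *
st()
E
python3 fit.py
```

```text
t 2.08 p [ 0.4519 -0.0201  0.1579] F [0.44 0.69 1.65] gap 1.001
x [ 0.9085 -0.1438  0.3924] y [-0.1593 -0.9872  0.0072] z [ 0.3864 -0.069  -0.9197]
j [ 0.3397  0.0507 -0.4417  2.3623  0.3657  0.3653 -2.1447]
0.002091783858880177 (-1, -1, -1, -1) [ 0.2815  0.5289  0.4684  0.3238 -0.0448  1.5286  0.0073 -0.0039  0.0111]
[ 0.0024  0.001  -0.0001]
[0. 0. 0.]
[ 0.0001 -0.0002  0.0001]
[-0.0001  0.0002 -0.    ]
```

```bash
cat > ik.py <<'E'
from kin import *
import pickle
from scipy.optimize import least_squares
_,S,P=pickle.load(open("kin.pkl","rb"))
lo=np.array([-2.81,-.39,-1.27,.06,-1.19,.19,-2.82]);hi=np.array([2.81,2.02,1.25,2.57,4.33,2,2.82])
def IK(p,R,n=30,near=None):
    rng=np.random.default_rng(0);best=None
    mid=(lo+hi)/2;half=(hi-lo)/2
    for k in range(n):
        x0=lo+(hi-lo)*rng.uniform(.1,.9,7) if (near is None or k) else np.clip(near,lo+.02,hi-.02)
        def res(j):
            pp,RR,_=FK(j,P,S); return np.r_[(pp-p)*10,(RR-R).ravel()*2, .01*((j-mid)/half)**3]
        f=least_squares(res,x0,bounds=(lo,hi),max_nfev=100)
        pp,RR,pts=FK(f.x,P,S);e=np.linalg.norm(pp-p);a=np.abs(RR-R).max()
        m=np.min(np.minimum(f.x-lo,hi-f.x))
        c=(e>.004 or a>.02, -m)
        if best is None or c<best[0]: best=(c,f.x,e,a,m,pts)
    return best
E
cat > plan.py <<'E'
from ik import *
np.set_printoptions(precision=3,suppress=True)
X=np.array([.988,-.157,0]);Y=-np.array([.157,.988,0]);Z=np.array([0,0,-1.])
R0=np.c_[X,Y,Z]
hc=np.array([.4525,.004,.036])
for t in (0,12,25):
    R=Ro.from_rotvec(Y*np.radians(t)).as_matrix()@R0
    b=IK(hc+.019*R[:,2],R); print("grasp",t,b[1],b[2:5],b[5][0])
    for psi in (0,.3):
      for roll in (40,75,85):
        yaw=Ro.from_rotvec([0,0,psi]).as_matrix()
        Rr=Ro.from_rotvec(X*np.radians(roll)).as_matrix()
        RR=yaw@Rr@R
        # dish frame in world
        Dx=-Y;Dy=-X;Dz=np.array([0,0,1.])
        D=yaw@Rr@np.c_[Dx,Dy,Dz]
        lip=np.array([.538,-.248,.125]); rim=lip+.053*D[:,0]; hand=rim+.09*D[:,1]+.006*D[:,2]
        b=IK(hand+.019*RR[:,2],RR); print(" pour",psi,roll,Dz@D[:,2],D[:,2],b[1],b[2:5])
bx=np.array([.212,-.977,0]); z=(bx+[0,0,1])/2**.5
spot=np.array([.5718,.239,.17])
gp=spot+z*.065
for phi in range(0,180,30):
    tz=-z; a=np.cross(bx,[0,0,1]); c=np.cross(tz,a)
    y=np.cos(np.radians(phi))*a+np.sin(np.radians(phi))*c
    for sg in (1,-1):
        R=np.c_[np.cross(sg*y,tz),sg*y,tz]
        b=IK(gp+.019*tz,R,12); print("final",phi,sg,b[1],b[2:5])
E
python3 plan.py
```

```text
grasp 0 [ 0.293  0.509 -0.44   2.175  0.417  0.537 -2.186] (np.float64(3.853910901119841e-05), np.float64(0.0003939002322710383), np.float64(0.34748296285308183)) [ 0.247 -0.088  0.745]
 pour 0 40 0.7658665195085322 [-0.101 -0.635  0.766] [ 0.999  0.564 -0.399  1.864 -0.428  1.153 -0.851] (np.float64(2.416910521192655e-05), np.float64(0.0003939252573014196), np.float64(0.7059726588305366))
 pour 0 75 0.2583177774272125 [-0.152 -0.954  0.258] [ 1.335  0.993 -0.725  1.69  -0.451  1.454 -0.858] (np.float64(3.339075364008898e-06), np.float64(0.0003923493358584107), np.float64(0.5451882032370101))
 pour 0 85 0.08656986259608346 [-0.156 -0.984  0.087] [ 1.366  1.112 -0.758  1.646 -0.479  1.538 -0.862] (np.float64(4.054812350739399e-07), np.float64(0.00039506061827088157), np.float64(0.46170706571516296))
 pour 0.3 40 0.7658665195085321 [ 0.091 -0.636  0.766] [ 1.07   0.674 -0.563  1.729 -0.174  1.308 -0.812] (np.float64(5.295592300807081e-06), np.float64(0.0003917461202407324), np.float64(0.6919151857891379))
 pour 0.3 75 0.25831777742721246 [ 0.137 -0.956  0.258] [ 1.226  1.081 -0.748  1.
[... 4515 characters left out ...]
np.float64(0.5400379687492335))
final 120 1 [ 0.497  0.677 -0.754  1.713 -0.396  1.027  1.336] (np.float64(3.3364599542955445e-07), np.float64(0.00045492568492566665), np.float64(0.515899987943628))
final 120 -1 [ 0.417  0.636 -0.624  1.715 -0.49   1.058 -1.727] (np.float64(1.2662610815238202e-05), np.float64(0.00046343277845573017), np.float64(0.6456539046891717))
final 150 1 [ 0.489  0.673 -0.742  1.714 -0.406  1.029  0.821] (np.float64(3.209505332499758e-07), np.float64(0.0002649051320413598), np.float64(0.5281908506158906))
final 150 -1 [ 0.349  0.61  -0.52   1.716 -0.556  1.085 -2.195] (np.float64(5.505089811759454e-07), np.float64(0.0002676840126514257), np.float64(0.6250141710727024))
```

Call:
arm_command --targets '[{"dx":0,"dy":0.4,"dz":-0.5,"rx":0.0106,"ry":0.0663,"rz":0,"jaw":100},{"dx":0,"dy":0.4,"dz":-1,"rx":0.0106,"ry":0.0663,"rz":0,"jaw":100},{"dx":0,"dy":0.4,"dz":-1,"rx":0.0106,"ry":0.0663,"rz":0,"jaw":100},{"dx":0,"dy":0.4,"dz":-1.3,"rx":0.0106,"ry":0.0663,"rz":0,"jaw":100},{"dx":0,"dy":0.4,"dz":-1.5,"rx":0.0106,"ry":0.0663,"rz":0,"jaw":100},{"dx":0,"dy":0.4,"dz":-1.5,"rx":0.0106,"ry":0.0663,"rz":0,"jaw":100},{"dx":0,"dy":0,"dz":0,"rx":0,"ry":0,"rz":0,"jaw":100}]'

```text
t: 2.67
position: [0.4525, 0.0035, 0.0882]
orientation: [0.003, 0.997, -0.08, -0.003]
force: [-2.2, -0.6, -0.7]
finger_gap: 1.001
```

```bash
python3 - <<'E'
from h import *
st()
i=vision.camera_info("wrist")
cv2.imwrite("pics/w3.png",vision.grab_frame("wrist")[:,:,::-1])
print(proj("wrist",[(.4525,.004,.048),(.542,-.010,.03),(.4247,.0083,.048),(.4788,.0001,.048)],i))
E
python3 fit.py
```

```text
t 2.67 p [0.4525 0.0035 0.0882] F [-2.16 -0.6  -0.74] gap 1.001
x [ 0.9873 -0.1587 -0.0051] y [-0.1587 -0.9873  0.0055] z [-0.0059 -0.0047 -1.    ]
j [ 0.3167  0.3616 -0.4559  2.1311  0.249   0.705  -2.0359]
[[311.7201 275.493 ]
 [310.7607  64.3421]
 [312.0952 331.5018]
 [310.9539 218.2154]]
0.0021432623458134833 (-1, -1, -1, -1) [ 0.2714  0.5724  0.4765  0.3536 -0.045   1.5279 -0.0131  0.0027  0.0243]
[ 0.0024  0.0008 -0.0005]
[ 0.0001  0.0002 -0.0002]
[ 0.0003 -0.0003 -0.0001]
[-0.0002  0.0004 -0.0002]
[-0.0002 -0.0001  0.0009]
```

View pics/w3.png

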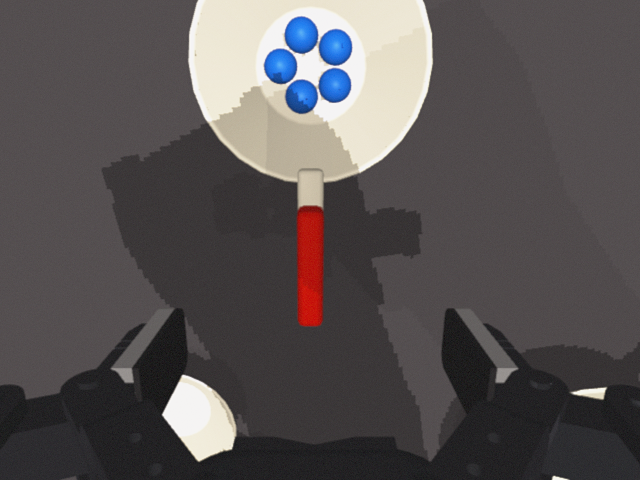

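Call:
arm_command --targets '[{"dx":0.15,"dy":0.05,"dz":-2,"rx":0,"ry":0,"rz":0,"jaw":100},{"dx":0.15,"dy":0,"dz":-2,"rx":0,"ry":0,"rz":0,"jaw":100},{"dx":0,"dy":0,"dz":-1.6,"rx":0,"ry":0,"rz":0,"jaw":100},{"dx":0,"dy":0,"dz":-1,"rx":0,"ry":0,"rz":0,"jaw":100},{"dx":0,"dy":0,"dz":-0.5,"rx":0,"ry":0,"rz":0,"jaw":100},{"dx":0,"dy":0,"dz":0,"rx":0,"ry":0,"rz":0,"jaw":100}]'

```text
t: 3.22
position: [0.4549, 0.0042, 0.019]
orientation: [0.004, 0.997, -0.079, 0.0]
force: [-0.6, 0.5, -0.3]
finger_gap: 0.999
```

Call:
arm_command --targets '[{"dx":0,"dy":0,"dz":0,"rx":0,"ry":0,"rz":0,"jaw":60},{"dx":0,"dy":0,"dz":0,"rx":0,"ry":0,"rz":0,"jaw":30},{"dx":0,"dy":0,"dz":0,"rx":0,"ry":0,"rz":0,"jaw":20},{"dx":0,"dy":0,"dz":0,"rx":0,"ry":0,"rz":0,"jaw":10},{"dx":0,"dy":0,"dz":0,"rx":0,"ry":0,"rz":0,"jaw":5},{"dx":0,"dy":0,"dz":0,"rx":0,"ry":0,"rz":0,"jaw":0},{"dx":0,"dy":0,"dz":0,"rx":0,"ry":0,"rz":0,"jaw":0},{"dx":0,"dy":0,"dz":0,"rx":0,"ry":0,"rz":0,"jaw":0},{"dx":0,"dy":0,"dz":0,"rx":0,"ry":0,"rz":0,"jaw":0}]'

```text
t: 3.97
position: [0.4552, 0.0045, 0.019]
orientation: [0.004, 0.997, -0.079, 0.0]
force: [-1.8, -0.7, 5.2]
finger_gap: 0.131
```

Run:
```python
from h import *
st()
cv2.imwrite("pics/w4.png",vision.grab_frame("wrist")[:,:,::-1])
```

```text
t 3.97 p [0.4552 0.0045 0.019 ] F [-1.81 -0.69  5.17] gap 0.131
x [ 0.9875 -0.1577  0.0015] y [-0.1577 -0.9875  0.0073] z [ 0.0003 -0.0074 -1.    ]
j [ 0.2451  0.4949 -0.3837  2.1567  0.3615  0.5507 -2.1372]
```

View pics/w4.png

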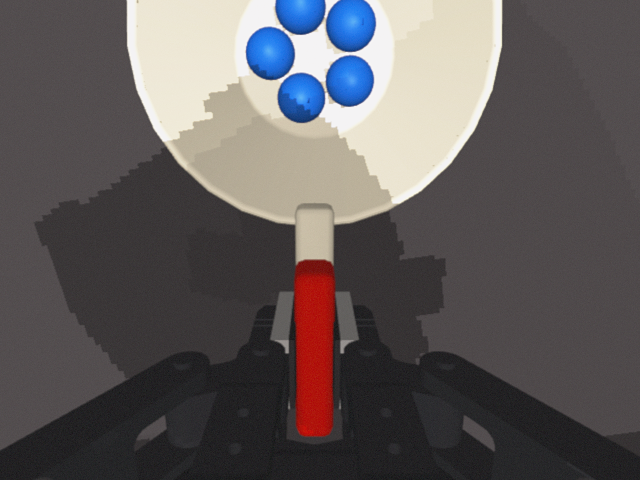

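```bash
python3 fit.py|head -1
cat > pour.py <<'E'
from ik import *
np.set_printoptions(precision=4,suppress=True)
X=np.array([.9875,-.1577,0]);Y=np.array([-.1577,-.9875,0]);Z=np.array([0,0,-1.]);R0=np.c_[X,Y,Z]
lip=np.array([.540,-.244,.125])
near=[0.2451,0.4949,-0.3837,2.1567,0.3615,0.5507,-2.1372]
def tcp(th):
    Q=Ro.from_rotvec(X*np.radians(th)).as_matrix(); D=Q@np.c_[-Y,-X,-Z]
    rim=lip+.053*D[:,0]; R=Q@R0
    return rim-.0895*R[:,0]+.011*R[:,2],R,rim
for th in range(30,95,5):
    p,R,rim=tcp(th); b=IK(p,R,6,near); print(th,p,"rim",rim,b[1],round(b[4],2),b[0][0])
E
python3 pour.py
```

```text
0.002321621170763532 (-1, -1, -1, -1) [ 2.9020e-01  5.4420e-01  4.7620e-01  3.4250e-01 -4.6200e-02  1.5264e+00
30 [ 0.4597 -0.1791  0.142 ] rim [ 0.5472 -0.1987  0.1515] [ 1.0116  0.5119 -0.4949  1.899  -0.2768  1.0308 -1.0104] 0.67 False
35 [ 0.4595 -0.1808  0.1464] rim [ 0.5468 -0.2011  0.1554] [ 1.141   0.5819 -0.6297  1.8738 -0.2487  1.0681 -1.0276] 0.64 False
40 [ 0.4591 -0.1828  0.1506] rim [ 0.5464 -0.2039  0.1591] [ 1.1624  0.6215 -0.6179  1.8484 -0.2981  1.124  -0.9708] 0.65 False
45 [ 0.4588 -0.1852  0.1547] rim [ 0.5459 -0.207   0.1625] [ 1.1961  0.6705 -0.6298  1.8226 -0.3274  1.1765 -0.9364] 0.64 False
50 [ 0.4583 -0.1879  0.1585] rim [ 0.5454 -0.2104  0.1656] [ 1.2051  0.7121 -0.609   1.7966 -0.3721  1.2355 -0.889 ] 0.66 False
55 [ 0.4578 -0.191   0.1621] rim [ 0.5448 -0.214   0.1684] [ 1.248   0.773  -0.6455  1.7704 -0.3791  1.2817 -0.8826] 0.62 False
60 [ 0.4573 -0.1943  0.1654] rim [ 0.5442 -0.2178  0.1709] [ 1.2718  0.8282 -0.6575  1.7444 -0.3984  1.3321 -0.8662] 0.61 False
65 [ 0.4567 -0.1979  0.1684] rim [ 0.5435 -0.2219  0.173 ] [ 1.2919  0.884  -0.6679  1.7188 -0.4171  1.3817 -0.8532] 0.6 False
70 [ 0.4561 -0.2018  0.171 ] rim [ 0.5429 -0.2261  0.1748] [ 1.3183  0.9466 -0.6934  1.6935 -0.4254  1.4258 -0.8539] 0.57 False
75 [ 0.4555 -0.2058  0.1733] rim [ 0.5422 -0.2305  0.1762] [ 1.343   1.0111 -0.7206  1.669  -0.4319  1.4675 -0.8593] 0.53 False
80 [ 0.4548 -0.2101  0.1753] rim [ 0.5415 -0.2349  0.1772] [ 1.3585  1.0714 -0.7361  1.6453 -0.4459  1.5111 -0.8596] 0.49 False
85 [ 0.4541 -0.2145  0.1768] rim [ 0.5407 -0.2394  0.1778] [ 1.3735  1.1331 -0.7542  1.6226 -0.4584  1.5522 -0.8643] 0.45 False
90 [ 0.4534 -0.219   0.178 ] rim [ 0.54  -0.244  0.178] [ 1.3879  1.196  -0.7746  1.6011 -0.47    1.5907 -0.8728] 0.41 False
```

Call:
arm_command --targets '[{"dx":0,"dy":0,"dz":0.5,"rx":0,"ry":0,"rz":0,"jaw":0},{"dx":0,"dy":0,"dz":1,"rx":0,"ry":0,"rz":0,"jaw":0},{"dx":0,"dy":0,"dz":1.7,"rx":0,"ry":0,"rz":0,"jaw":0},{"dx":0,"dy":0,"dz":2.2,"rx":0,"ry":0,"rz":0,"jaw":0},{"dx":0,"dy":0,"dz":2.5,"rx":0,"ry":0,"rz":0,"jaw":0},{"dx":0,"dy":0,"dz":2.5,"rx":0,"ry":0,"rz":0,"jaw":0},{"dx":0,"dy":0,"dz":2.2,"rx":0,"ry":0,"rz":0,"jaw":0},{"dx":0,"dy":0,"dz":1.6,"rx":0,"ry":0,"rz":0,"jaw":0},{"dx":0,"dy":0,"dz":0.8,"rx":0,"ry":0,"rz":0,"jaw":0},{"dx":0,"dy":0,"dz":0,"rx":0,"ry":0,"rz":0,"jaw":0}]'

```text
t: 4.85
position: [0.4558, 0.0044, 0.1707]
orientation: [0.004, 0.997, -0.079, 0.002]
force: [-0.2, 0.4, -0.3]
finger_gap: 0.129
```

Run:
```python
from h import *
st()
a=vision.grab_frame("wrist")[:,:,::-1];b=vision.grab_frame("scene")[:,:,::-1]
cv2.imwrite("pics/w5.png",cv2.resize(np.hstack([a,b]),(800,300)))
```

```text
t 4.85 p [0.4558 0.0044 0.1707] F [-0.24  0.44 -0.3 ] gap 0.129
x [ 0.9875 -0.1577  0.0041] y [-0.1577 -0.9875  0.0073] z [ 0.0029 -0.0079 -1.    ]
j [ 0.3733  0.2231 -0.5082  2.0677  0.1505  0.882  -1.9494]
```

View pics/w5.png

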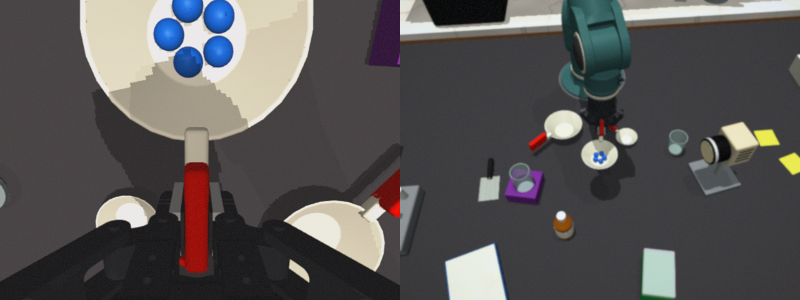

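Call:
arm_command --targets '[{"dx":0.03,"dy":-0.6,"dz":0,"rx":0.0517,"ry":-0.0083,"rz":0,"jaw":0},{"dx":0.03,"dy":-1.2,"dz":0,"rx":0.0517,"ry":-0.0083,"rz":0,"jaw":0},{"dx":0.03,"dy":-1.8,"dz":0,"rx":0.0517,"ry":-0.0083,"rz":0,"jaw":0},{"dx":0.03,"dy":-2.1,"dz":0,"rx":0.0517,"ry":-0.0083,"rz":0,"jaw":0},{"dx":0.03,"dy":-2.2,"dz":0,"rx":0.0517,"ry":-0.0083,"rz":0,"jaw":0},{"dx":0.03,"dy":-2.2,"dz":0,"rx":0.0517,"ry":-0.0083,"rz":0,"jaw":0},{"dx":0.03,"dy":-2.0,"dz":0,"rx":0.0517,"ry":-0.0083,"rz":0,"jaw":0},{"dx":0.03,"dy":-1.6,"dz":0,"rx":0.0517,"ry":-0.0083,"rz":0,"jaw":0},{"dx":0.03,"dy":-1.1,"dz":0,"rx":0.0517,"ry":-0.0083,"rz":0,"jaw":0},{"dx":0.03,"dy":-0.6,"dz":0,"rx":0.0517,"ry":-0.0083,"rz":0,"jaw":0}]'

```text
t: 5.78
position: [0.4576, -0.151, 0.1677]
orientation: [-0.256, 0.963, -0.078, 0.021]
force: [-0.2, -0.3, -0.5]
finger_gap: 0.134
```

Call:
arm_command --targets '[{"dx":0,"dy":0,"dz":0,"rx":0,"ry":0,"rz":0,"jaw":0},{"dx":0,"dy":0,"dz":0,"rx":0,"ry":0,"rz":0,"jaw":0}]'

```text
t: 5.95
position: [0.4575, -0.1498, 0.1675]
orientation: [-0.255, 0.964, -0.078, 0.02]
force: [-0.0, 0.5, -1.4]
finger_gap: 0.124
```

```bash
python3 - <<'E'
from h import *
st()
a=vision.grab_frame("wrist")[:,:,::-1];b=vision.grab_frame("scene")[:,:,::-1]
b=cv2.resize(b[120:360,120:440],None,fx=2,fy=2)
cv2.imwrite("pics/w6.png",cv2.resize(np.hstack([a,b]),(800,300)))
E
python3 fit.py
```

```text
t 5.95 p [ 0.4575 -0.1498  0.1675] F [-0.05  0.49 -1.4 ] gap 0.124
x [ 0.9871 -0.16   -0.001 ] y [-0.1395 -0.8579 -0.4945] z [ 0.0783  0.4883 -0.8692]
j [ 0.945   0.4153 -0.4843  1.9356 -0.3505  1.0341 -1.0408]
0.004140978431802116 (-1, -1, -1, -1) [ 2.8760e-01  5.0960e-01  4.6230e-01  3.1660e-01 -4.6400e-02  1.5265e+00
  1.5400e-02 -8.9000e-03  9.0000e-04]
[ 0.0008  0.0024 -0.0041]
[-0.0003  0.0005 -0.0018]
[-0.0003  0.0004 -0.0017]
[-0.0003  0.0006 -0.0018]
[-0.0003  0.0001  0.0025]
[0.001  0.0009 0.0054]
[-0.0011 -0.0005 -0.0013]
[ 0.0062 -0.0002  0.003 ]
```

View pics/w6.png

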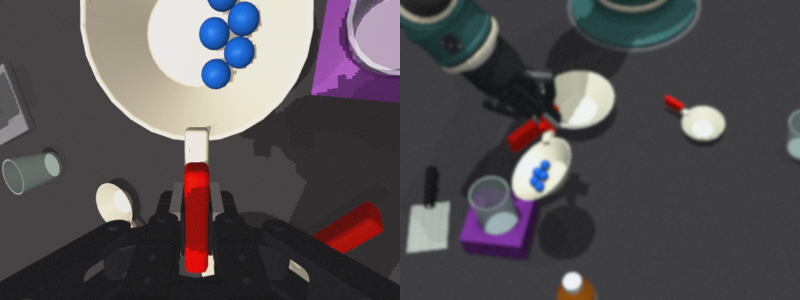

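Call:
arm_command --targets '[{"dx":0.03,"dy":-0.5,"dz":0,"rx":0.0287,"ry":-0.0046,"rz":0,"jaw":0},{"dx":0.03,"dy":-0.8,"dz":0,"rx":0.0287,"ry":-0.0046,"rz":0,"jaw":0},{"dx":0.03,"dy":-0.8,"dz":-0.3,"rx":0.0287,"ry":-0.0046,"rz":0,"jaw":0},{"dx":0.03,"dy":-0.7,"dz":-0.5,"rx":0.0287,"ry":-0.0046,"rz":0,"jaw":0},{"dx":0.03,"dy":-0.5,"dz":-0.5,"rx":0.0287,"ry":-0.0046,"rz":0,"jaw":0},{"dx":0,"dy":0,"dz":-0.4,"rx":0.0287,"ry":-0.0046,"rz":0,"jaw":0},{"dx":0,"dy":0,"dz":0,"rx":0,"ry":0,"rz":0,"jaw":0}]'

```text
t: 6.63
position: [0.4591, -0.1828, 0.1507]
orientation: [-0.339, 0.937, -0.075, 0.027]
force: [-0.9, 0.8, -1.1]
finger_gap: 0.128
```

Run:
```python
from h import *
o,R=st()
p=o['position']; rim=p+.0895*R[:,0]-.011*R[:,2]; lip=rim+.053*R[:,1]
print("tilt",np.degrees(np.arccos(-R[2,2])),"rim",rim,"lip",lip)
b=vision.grab_frame("scene")[:,:,::-1].copy();c=vision.grab_frame("top")[:,:,::-1].copy()
print(proj("scene",[lip,rim]),proj("top",[lip,rim]))
b=cv2.resize(b[200:340,120:300],(771,600));cv2.imwrite("pics/s7.png",b)
c=cv2.resize(c[140:290,340:500],(640,600),interpolation=2);cv2.imwrite("pics/t7.png",c)
```

```text
t 6.63 p [ 0.4591 -0.1828  0.1507] F [-0.94  0.8  -1.1 ] gap 0.128
x [ 0.9872 -0.1598 -0.0001] y [-0.1229 -0.7588 -0.6396] z [ 0.1021  0.6314 -0.7687]
j [ 1.0448  0.558  -0.4828  1.8554 -0.4153  1.1303 -0.8983]
tilt 39.7657249787245 rim [ 0.5463 -0.204   0.1592] lip [ 0.5398 -0.2443  0.1253]
[[196.6752 270.7615]
 [214.5602 262.0766]] [[436.0134 208.4676]
 [419.801  203.1602]]
```

View pics/s7.png

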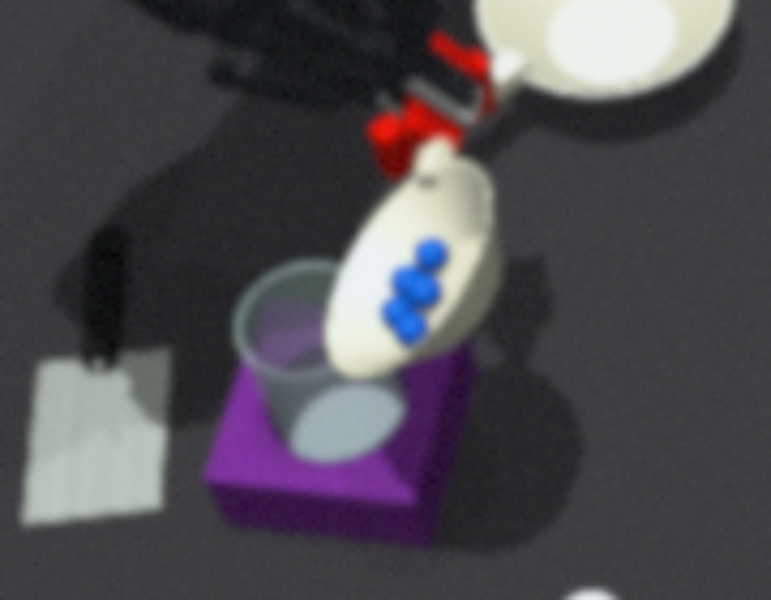

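View pics/t7.png

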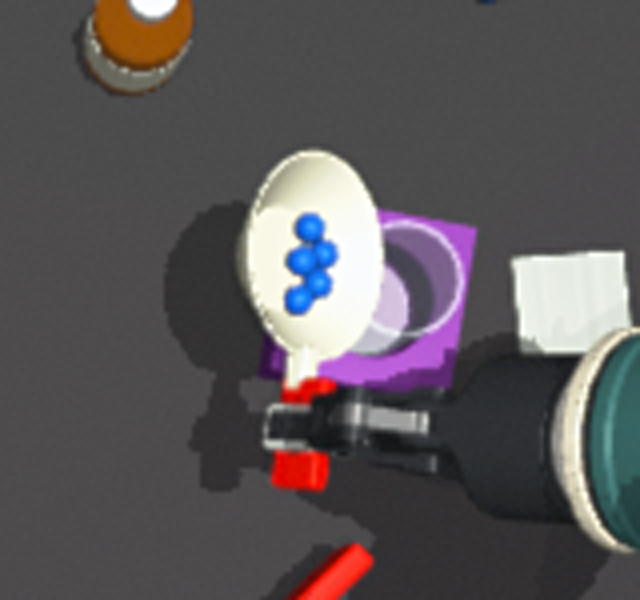

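Call:
arm_command --targets '[{"dx":-0.02,"dy":-0.18,"dz":0.2,"rx":0.0431,"ry":-0.0069,"rz":0,"jaw":0},{"dx":-0.02,"dy":-0.18,"dz":0.2,"rx":0.0431,"ry":-0.0069,"rz":0,"jaw":0},{"dx":-0.02,"dy":-0.18,"dz":0.2,"rx":0.0431,"ry":-0.0069,"rz":0,"jaw":0},{"dx":-0.02,"dy":-0.19,"dz":0.19,"rx":0.0431,"ry":-0.0069,"rz":0,"jaw":0},{"dx":-0.02,"dy":-0.19,"dz":0.18,"rx":0.0431,"ry":-0.0069,"rz":0,"jaw":0},{"dx":-0.02,"dy":-0.19,"dz":0.18,"rx":0.0431,"ry":-0.0069,"rz":0,"jaw":0},{"dx":0,"dy":0,"dz":0,"rx":0,"ry":0,"rz":0,"jaw":0},{"dx":0,"dy":0,"dz":0,"rx":0,"ry":0,"rz":0,"jaw":0},{"dx":0,"dy":0,"dz":0,"rx":0,"ry":0,"rz":0,"jaw":0}]'

```text
t: 7.48
position: [0.4587, -0.193, 0.1639]
orientation: [-0.456, 0.886, -0.07, 0.037]
force: [-0.8, 0.3, -1.1]
finger_gap: 0.129
```

```bash
cat > chk.py <<'E'
from h import *
import sys
n=sys.argv[1]
o,R=st()
p=o['position']; rim=p+.0895*R[:,0]-.011*R[:,2]; lip=rim+.053*R[:,1]
print("tilt",np.degrees(np.arccos(-R[2,2])),"rim",rim,"lip",lip)
b=vision.grab_frame("scene")[:,:,::-1].copy();c=vision.grab_frame("top")[:,:,::-1].copy()
b=cv2.resize(b[200:340,130:290],(457,400));c=cv2.resize(c[150:270,360:460],(333,400),interpolation=2)
cv2.imwrite(f"pics/{n}.png",np.hstack([b,c]))
E
python3 chk.py p8
```

```text
t 7.48 p [ 0.4587 -0.193   0.1639] F [-0.75  0.29 -1.07] gap 0.129
x [ 0.9874 -0.1579  0.002 ] y [-0.0902 -0.574  -0.8138] z [ 0.1297  0.8035 -0.5811]
j [ 1.1407  0.6904 -0.5125  1.7726 -0.5077  1.3031 -0.8016]
tilt 54.4736125498479 rim [ 0.5457 -0.2159  0.1705] lip [ 0.5409 -0.2464  0.1273]
```

View pics/p8.png

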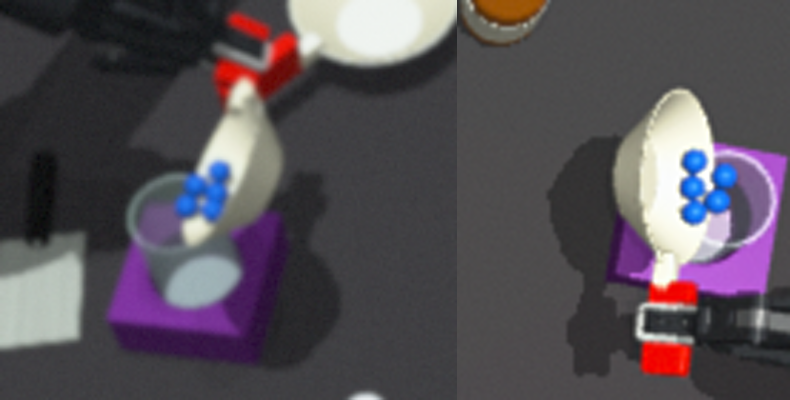

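Call:
arm_command --targets '[{"dx":-0.15,"dy":-0.14,"dz":0.1,"rx":0.0345,"ry":-0.0055,"rz":0,"jaw":0},{"dx":-0.15,"dy":-0.14,"dz":0.1,"rx":0.0345,"ry":-0.0055,"rz":0,"jaw":0},{"dx":-0.12,"dy":-0.14,"dz":0.1,"rx":0.0345,"ry":-0.0055,"rz":0,"jaw":0},{"dx":-0.03,"dy":-0.14,"dz":0.1,"rx":0.0345,"ry":-0.0055,"rz":0,"jaw":0},{"dx":-0.03,"dy":-0.14,"dz":0.1,"rx":0.0345,"ry":-0.0055,"rz":0,"jaw":0},{"dx":-0.03,"dy":-0.14,"dz":0.1,"rx":0.0345,"ry":-0.0055,"rz":0,"jaw":0}]'

```text
t: 8.08
position: [0.4532, -0.2024, 0.1693]
orientation: [-0.549, 0.832, -0.067, 0.044]
force: [-0.3, 0.5, -1.8]
finger_gap: 0.135
```

```bash
python3 chk.py p9
```

```text
t 8.08 p [ 0.4532 -0.2024  0.1693] F [-0.32  0.5  -1.79] gap 0.135
x [ 0.9871 -0.1599  0.0007] y [-0.0623 -0.3886 -0.9193] z [ 0.1473  0.9074 -0.3936]
j [ 1.2021  0.8125 -0.5306  1.7153 -0.5667  1.4376 -0.7496]
tilt 66.82310899025762 rim [ 0.5399 -0.2267  0.1737] lip [ 0.5366 -0.2473  0.125 ]
```

View pics/p9.png

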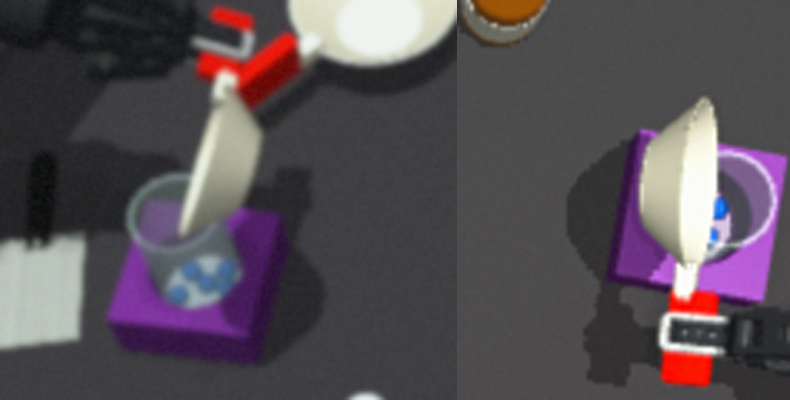

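Run:
```python
from h import *
b=vision.grab_frame("scene")[:,:,::-1]
cv2.imwrite("pics/s10.png",cv2.resize(b[230:330,150:250],(600,600),interpolation=2))
```

```text
(no output)
```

View pics/s10.png

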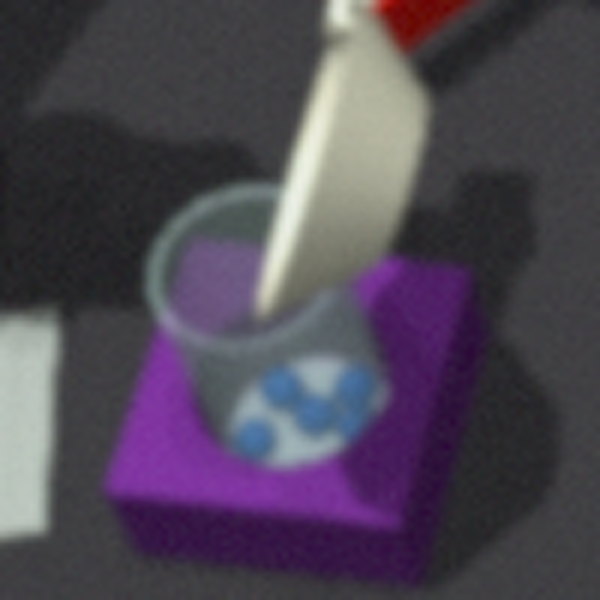

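Call:
arm_command --targets '[{"dx":-0.03,"dy":-0.16,"dz":0.12,"rx":0.0431,"ry":-0.0069,"rz":0,"jaw":0},{"dx":-0.03,"dy":-0.16,"dz":0.12,"rx":0.0431,"ry":-0.0069,"rz":0,"jaw":0},{"dx":-0.03,"dy":-0.16,"dz":0.12,"rx":0.0431,"ry":-0.0069,"rz":0,"jaw":0},{"dx":-0.03,"dy":-0.16,"dz":0.12,"rx":0.0431,"ry":-0.0069,"rz":0,"jaw":0},{"dx":0,"dy":0,"dz":0,"rx":0,"ry":0,"rz":0,"jaw":0},{"dx":0,"dy":0,"dz":0,"rx":0,"ry":0,"rz":0,"jaw":0},{"dx":0,"dy":0.3,"dz":0.5,"rx":0,"ry":0,"rz":0,"jaw":0},{"dx":0,"dy":0.8,"dz":1,"rx":0,"ry":0,"rz":0,"jaw":0},{"dx":0,"dy":1.5,"dz":1,"rx":-0.0517,"ry":0.0083,"rz":0,"jaw":0},{"dx":0,"dy":2,"dz":0.5,"rx":-0.0861,"ry":0.0138,"rz":0,"jaw":0}]'

```text
t: 9.07
position: [0.4521, -0.1623, 0.2047]
orientation: [-0.561, 0.824, -0.067, 0.046]
force: [1.8, 0.3, 0.1]
finger_gap: 0.123
```

Call:
arm_command --targets '[{"dx":0,"dy":2,"dz":0,"rx":-0.12,"ry":0.0193,"rz":0,"jaw":0},{"dx":0,"dy":2,"dz":0,"rx":-0.12,"ry":0.0193,"rz":0,"jaw":0},{"dx":0,"dy":2,"dz":0,"rx":-0.12,"ry":0.0193,"rz":0,"jaw":0},{"dx":0,"dy":2,"dz":0,"rx":-0.12,"ry":0.0193,"rz":0,"jaw":0},{"dx":0,"dy":2,"dz":0,"rx":-0.12,"ry":0.0193,"rz":0,"jaw":0},{"dx":0,"dy":2,"dz":0,"rx":-0.12,"ry":0.0193,"rz":0,"jaw":0},{"dx":0,"dy":1.5,"dz":0,"rx":-0.12,"ry":0.0193,"rz":0,"jaw":0},{"dx":0,"dy":1,"dz":0,"rx":-0.1,"ry":0.016,"rz":0,"jaw":0},{"dx":0,"dy":0.5,"dz":0,"rx":-0.08,"ry":0.0128,"rz":0,"jaw":0},{"dx":0,"dy":0,"dz":0,"rx":0,"ry":0,"rz":0,"jaw":0}]'

```text
t: 9.9
position: [0.4521, -0.0079, 0.2063]
orientation: [-0.078, 0.994, -0.075, 0.009]
force: [-0.5, 1.7, -0.5]
finger_gap: 0.13
```

```bash
python3 chk.py p11;python3 - <<'E'
from h import *
b=vision.grab_frame("scene")[:,:,::-1]
cv2.imwrite("pics/s11.png",cv2.resize(b[130:330,150:400],(750,600),interpolation=2))
cv2.imwrite("pics/t11.png",vision.grab_frame("top")[:,:,::-1])
E
```

```text
t 9.9 p [ 0.4521 -0.0079  0.2063] F [-0.54  1.66 -0.47] gap 0.13
x [ 0.9885 -0.1508  0.0061] y [-0.148  -0.9764 -0.1572] z [ 0.0297  0.1545 -0.9876]
j [ 0.6048  0.1677 -0.5975  2.0522 -0.077   0.9241 -1.6609]
tilt 9.04924184890224 rim [ 0.5402 -0.023   0.2177] lip [ 0.5324 -0.0748  0.2094]
```

View pics/s11.png

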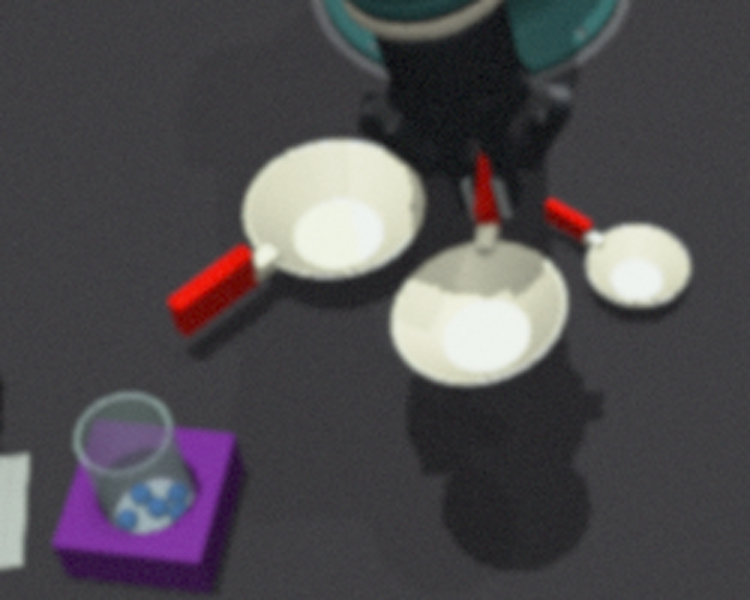

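View pics/t11.png

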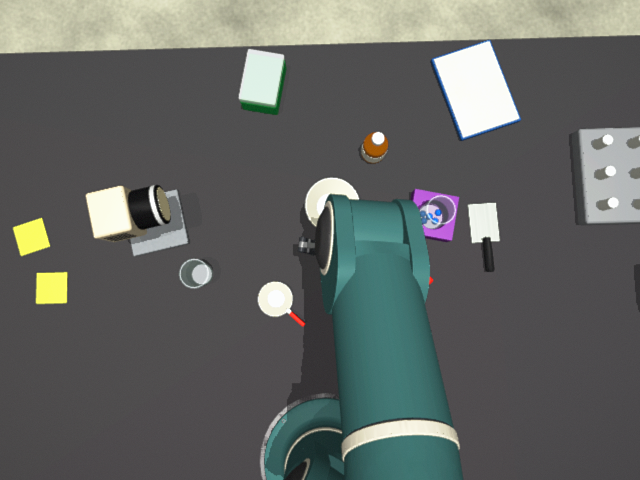

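Call:
arm_command --targets '[{"dx":0.1,"dy":0.4,"dz":-1,"rx":-0.053,"ry":0.0095,"rz":0,"jaw":0},{"dx":0.1,"dy":0.4,"dz":-2,"rx":-0.053,"ry":0.0095,"rz":0,"jaw":0},{"dx":0.1,"dy":0.4,"dz":-2.5,"rx":-0.053,"ry":0.0095,"rz":0,"jaw":0},{"dx":0,"dy":0,"dz":-2.5,"rx":0,"ry":0,"rz":0,"jaw":0},{"dx":0,"dy":0,"dz":-2.5,"rx":0,"ry":0,"rz":0,"jaw":0},{"dx":0,"dy":0,"dz":-2,"rx":0,"ry":0,"rz":0,"jaw":0},{"dx":0,"dy":0,"dz":-1.5,"rx":0,"ry":0,"rz":0,"jaw":0},{"dx":0,"dy":0,"dz":-0.8,"rx":0,"ry":0,"rz":0,"jaw":0},{"dx":0,"dy":0,"dz":0,"rx":0,"ry":0,"rz":0,"jaw":0}]'

```text
t: 10.85
position: [0.454, -0.0012, 0.0549]
orientation: [-0.002, 0.997, -0.08, -0.002]
force: [-0.3, -0.7, -0.5]
finger_gap: 0.129
```

Run:
```python
from h import *
o,R=st()
d=Ro.from_matrix(np.array([[.9875,-.1577,.0003],[-.1577,-.9875,-.0074],[.0015,.0073,-1]])@R.T).as_rotvec();print("need rot",d)
```

```text
t 10.85 p [ 0.454  -0.0012  0.0549] F [-0.31 -0.75 -0.49] gap 0.129
x [ 0.9871 -0.1601 -0.005 ] y [-0.1602 -0.9871 -0.003 ] z [-0.0044  0.0038 -1.    ]
j [ 0.359   0.4372 -0.492   2.1429  0.3346  0.6392 -2.0977]
need rot [-0.0112 -0.0047  0.0025]
```

Call:
arm_command --targets '[{"dx":0,"dy":0.2,"dz":-1.2,"rx":-0.006,"ry":-0.0024,"rz":0,"jaw":0},{"dx":0,"dy":0.2,"dz":-1.2,"rx":-0.005,"ry":-0.0024,"rz":0,"jaw":0},{"dx":0,"dy":0,"dz":-0.7,"rx":0,"ry":0,"rz":0,"jaw":0},{"dx":0,"dy":0,"dz":-0.3,"rx":0,"ry":0,"rz":0,"jaw":0},{"dx":0,"dy":0,"dz":0,"rx":0,"ry":0,"rz":0,"jaw":0},{"dx":0,"dy":0,"dz":0,"rx":0,"ry":0,"rz":0,"jaw":0}]'

```text
t: 11.35
position: [0.4555, 0.0033, 0.0228]
orientation: [0.004, 0.997, -0.08, 0.002]
force: [0.4, 0.5, -0.8]
finger_gap: 0.13
```

Run:
```python
from h import *
o,R=st()
b=vision.grab_frame("scene")[:,:,::-1]
cv2.imwrite("pics/s12.png",cv2.resize(b[200:330,270:380],(508,600),interpolation=2))
```

```text
t 11.35 p [0.4555 0.0033 0.0228] F [ 0.43  0.47 -0.77] gap 0.13
x [ 0.9873 -0.1588  0.005 ] y [-0.1589 -0.9873  0.0073] z [ 0.0038 -0.008  -1.    ]
j [ 0.2962  0.4954 -0.4414  2.1563  0.4053  0.5653 -2.1751]
```

View pics/s12.png

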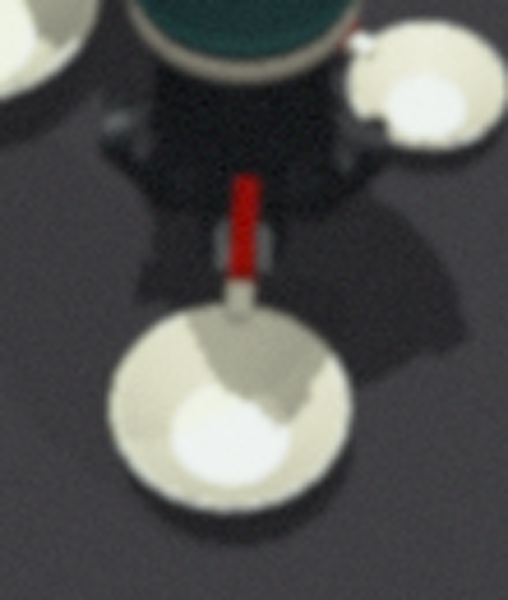

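Still about 4 mm up. I'll lower it until it touches, then open.

Call:
arm_command --targets '[{"dx":0,"dy":0,"dz":-0.2,"rx":0,"ry":0,"rz":0,"jaw":0},{"dx":0,"dy":0,"dz":-0.12,"rx":0,"ry":0,"rz":0,"jaw":0},{"dx":0,"dy":0,"dz":-0.06,"rx":0,"ry":0,"rz":0,"jaw":0},{"dx":0,"dy":0,"dz":0,"rx":0,"ry":0,"rz":0,"jaw":0},{"dx":0,"dy":0,"dz":0,"rx":0,"ry":0,"rz":0,"jaw":0}]'

```text
t: 11.82
position: [0.4552, 0.0035, 0.0187]
orientation: [0.004, 0.997, -0.079, 0.002]
force: [-3.4, -1.2, 7.2]
finger_gap: 0.125
```

Call:
arm_command --targets '[{"dx":0,"dy":0,"dz":0.03,"rx":0,"ry":0,"rz":0,"jaw":20},{"dx":0,"dy":0,"dz":0,"rx":0,"ry":0,"rz":0,"jaw":30},{"dx":0,"dy":0,"dz":0,"rx":0,"ry":0,"rz":0,"jaw":50},{"dx":0,"dy":0,"dz":0,"rx":0,"ry":0,"rz":0,"jaw":80},{"dx":0,"dy":0,"dz":0,"rx":0,"ry":0,"rz":0,"jaw":100},{"dx":0,"dy":0,"dz":0,"rx":0,"ry":0,"rz":0,"jaw":100},{"dx":0,"dy":0,"dz":1,"rx":0,"ry":0,"rz":0,"jaw":100},{"dx":0,"dy":0,"dz":2,"rx":0,"ry":0,"rz":0,"jaw":100},{"dx":0,"dy":0,"dz":3,"rx":0,"ry":0,"rz":0,"jaw":100},{"dx":0,"dy":0,"dz":3,"rx":0,"ry":0,"rz":0,"jaw":100}]'

```text
t: 12.65
position: [0.4544, 0.0039, 0.1101]
orientation: [0.004, 0.997, -0.079, 0.001]
force: [0.5, -0.0, 0.3]
finger_gap: 0.998
```

```bash
python3 - <<'E'
from h import *
o,R=st()
b=vision.grab_frame("scene")[:,:,::-1]
cv2.imwrite("pics/s13.png",cv2.resize(b[200:330,140:380],(800,433),interpolation=2))
E
python3 fit.py
cat > fin.py <<'E'
from ik import *
np.set_printoptions(precision=3,suppress=True)
bx=np.array([.212,-.977,0]); z=(bx+[0,0,1])/2**.5
spot=np.array([.5718,.239,.17]); tz=-z
w=np.cross(bx,[0,0,1])  # rotation axis
gp=.036 # below mouth
# grasp upright: tool down with roll ang; final = Rot(axis) * that
mouth=np.array([.5385,-.2578,.115])
for ang in range(-180,180,20):
    a=np.radians(ang); X=np.array([np.cos(a),np.sin(a),0]); R0=np.c_[X,np.cross([0,0,-1],X),[0,0,-1]]
    Q=Ro.align_vectors([z],[[0,0,1]])[0]
    ax=np.cross([0,0,1],bx); Q=Ro.from_rotvec(ax*np.pi/4).as_matrix()
    R1=Q@R0
    b0=IK(mouth+[0,0,-gp-.019],R0,6); b1=IK(spot+z*(.105-gp-.019),R1,6)
    bm=IK(np.array([.56,0,.28]),Ro.from_rotvec(ax*np.pi/8).as_matrix()@R0,6)
    print(ang,b0[0][0],round(b0[4],2),bm[0][0],round(bm[4],2),b1[0][0],round(b1[4],2),b0[1],b1[1])
E
python3 fin.py
```

```text
t 12.65 p [0.4544 0.0039 0.1101] F [ 0.48 -0.02  0.3 ] gap 0.998
x [ 0.9875 -0.1576  0.003 ] y [-0.1576 -0.9875  0.0071] z [ 0.0018 -0.0075 -1.    ]
j [ 0.3936  0.333  -0.5451  2.1167  0.2616  0.7538 -2.0485]
0.01273279005737624 (-1, -1, -1, -1) [ 0.2817  0.4948  0.4477  0.3102 -0.0389  1.5361  0.0215 -0.0063 -0.0026]
[ 0.0027  0.0096 -0.0093]
[ 0.0002  0.0031 -0.0029]
[ 0.0001  0.0031 -0.0028]
[ 0.0002  0.0032 -0.0029]
[-0.0007  0.0018  0.0012]
[0.0008 0.0034 0.0055]
[-0.002   0.0007 -0.0044]
[ 0.0026 -0.0005 -0.0011]
[ 0.0032 -0.0015  0.0018]
[ 0.0037 -0.0028  0.0045]
[ 0.004  -0.0039  0.0073]
[-0.0001 -0.0013 -0.0064]
[0.0004 0.0006 0.0037]
[0.001  0.0018 0.0056]
[-0.0009 -0.0005  0.0001]
-180 False 0.65 False 0.68 False 0.5 [ 0.823  0.665 -0.59   1.787  0.481  0.837  1.577] [ 0.49   0.684 -0.773  1.678 -0.379  1.039  1.612]
-160 False 0.59 False 0.66 False 0.45 [ 0.879  0.693 -0.676  1.786  0.554  0.862  1.867] [ 0.515  0.701 -0.817  1.677 -0.344  1.03   1.932]
-140 False 0.5 False 0.48 False 0.39 [ 0.937  0.728 -0.769  1.784  0.635  0.895  2.152] [ 0.552  0.731 -0.884  1.676 -0.
[... 1393 characters left out ...]
-0.462]
80 False 0.65 False 0.68 False 0.53 [ 0.838  0.672 -0.613  1.787  0.5    0.843 -0.184] [ 0.471  0.672 -0.741  1.678 -0.405  1.047 -0.113]
100 False 0.65 False 0.68 False 0.53 [ 0.842  0.674 -0.62   1.787  0.506  0.845  0.16 ] [ 0.471  0.672 -0.741  1.678 -0.405  1.047  0.236]
120 False 0.65 False 0.68 False 0.53 [ 0.833  0.67  -0.606  1.787  0.495  0.841  0.518] [ 0.471  0.672 -0.741  1.678 -0.405  1.047  0.585]
140 False 0.65 False 0.7 False 0.53 [ 0.837  0.672 -0.612  1.787  0.499  0.843  0.864] [ 0.472  0.673 -0.743  1.678 -0.403  1.046  0.933]
160 False 0.65 False 0.67 False 0.52 [ 0.837  0.672 -0.612  1.787  0.5    0.843  1.212] [ 0.477  0.676 -0.751  1.678 -0.397  1.044  1.277]
```

View pics/s13.png

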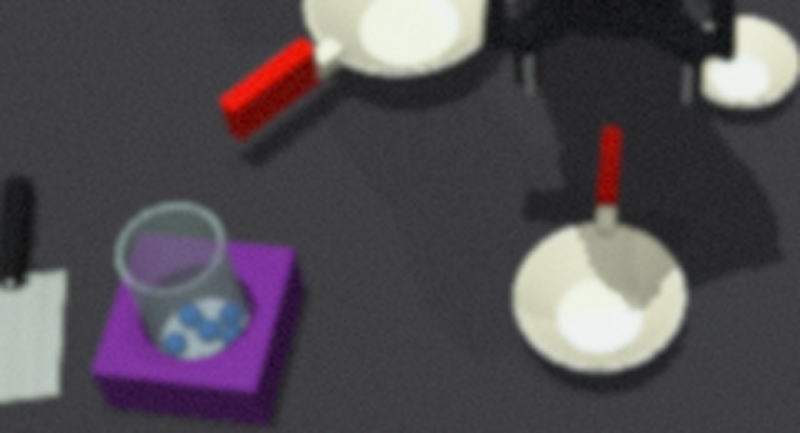

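Call:
arm_command --targets '[{"dx":0.4,"dy":-1.2,"dz":1.5,"rx":0,"ry":0,"rz":0,"jaw":100},{"dx":0.8,"dy":-2.4,"dz":1.5,"rx":0,"ry":0,"rz":0,"jaw":100},{"dx":1,"dy":-3,"dz":1.5,"rx":0,"ry":0,"rz":0,"jaw":100},{"dx":1,"dy":-3.2,"dz":1.5,"rx":0,"ry":0,"rz":0,"jaw":100},{"dx":1,"dy":-3.2,"dz":0.5,"rx":0,"ry":0,"rz":0,"jaw":100},{"dx":1,"dy":-3.2,"dz":0,"rx":0,"ry":0,"rz":0,"jaw":100},{"dx":1,"dy":-3.2,"dz":0,"rx":0,"ry":0,"rz":0,"jaw":100},{"dx":1,"dy":-3,"dz":0,"rx":0,"ry":0,"rz":0,"jaw":100},{"dx":0.8,"dy":-2.4,"dz":0,"rx":0,"ry":0,"rz":0,"jaw":100},{"dx":0.4,"dy":-1.4,"dz":0,"rx":0,"ry":0,"rz":0,"jaw":100}]'

```text
t: 13.53
position: [0.5393, -0.2613, 0.1742]
orientation: [0.004, 0.997, -0.081, 0.002]
force: [0.2, 0.7, -0.0]
finger_gap: 0.999
```

Call:
arm_command --targets '[{"dx":0,"dy":0,"dz":0,"rx":0,"ry":0,"rz":0,"jaw":100},{"dx":0,"dy":0,"dz":0,"rx":0,"ry":0,"rz":0,"jaw":100},{"dx":0,"dy":0,"dz":0,"rx":0,"ry":0,"rz":0,"jaw":100}]'

```text
t: 13.78
position: [0.5391, -0.2569, 0.174]
orientation: [0.004, 0.997, -0.079, 0.002]
force: [0.0, -0.1, 1.0]
finger_gap: 0.996
```

Run:
```python
from h import *
o,R=st()
i=vision.camera_info("wrist")
cv2.imwrite("pics/w14.png",vision.grab_frame("wrist")[:,:,::-1])
print(proj("wrist",[(.5385,-.2578,.115)],i), proj("wrist",o['position'],i))
```

```text
t 13.78 p [ 0.5391 -0.2569  0.174 ] F [ 0.02 -0.1   1.05] gap 0.996
x [ 0.9876 -0.1569  0.0045] y [-0.1569 -0.9876  0.0067] z [ 0.0034 -0.0074 -1.    ]
j [ 0.7287  0.4592 -0.4401  1.7333  0.2342  0.9946 -1.5273]
[[314.6057 263.3621]] [[313.1077 315.8905]]
```

View pics/w14.png

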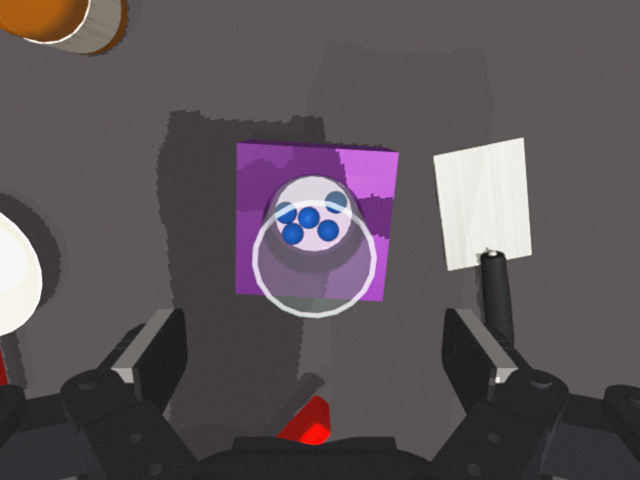

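Call:
arm_command --targets '[{"dx":0.05,"dy":-0.05,"dz":-1.5,"rx":0,"ry":0,"rz":0,"jaw":100},{"dx":0.05,"dy":-0.05,"dz":-2,"rx":0,"ry":0,"rz":0,"jaw":100},{"dx":0,"dy":0,"dz":-2,"rx":0,"ry":0,"rz":0,"jaw":100},{"dx":0,"dy":0,"dz":-2,"rx":0,"ry":0,"rz":0,"jaw":100},{"dx":0,"dy":0,"dz":-1.8,"rx":0,"ry":0,"rz":0,"jaw":100},{"dx":0,"dy":0,"dz":-1.2,"rx":0,"ry":0,"rz":0,"jaw":100},{"dx":0,"dy":0,"dz":-0.7,"rx":0,"ry":0,"rz":0,"jaw":100},{"dx":0,"dy":0,"dz":0,"rx":0,"ry":0,"rz":0,"jaw":100},{"dx":0,"dy":0,"dz":0,"rx":0,"ry":0,"rz":0,"jaw":100}]'

```text
t: 14.58
position: [0.5405, -0.2591, 0.0624]
orientation: [0.004, 0.997, -0.079, 0.002]
force: [-0.1, -0.3, 0.5]
finger_gap: 1.003
```

Run:
```python
from h import *
o,R=st()
cv2.imwrite("pics/w15.png",vision.grab_frame("wrist")[:,:,::-1])
b=vision.grab_frame("scene")[:,:,::-1]
cv2.imwrite("pics/s15.png",cv2.resize(b[210:340,120:270],(692,600),interpolation=2))
```

```text
t 14.58 p [ 0.5405 -0.2591  0.0624] F [-0.13 -0.25  0.47] gap 1.003
x [ 0.9875 -0.1579  0.0051] y [-0.1579 -0.9874  0.0074] z [ 0.0038 -0.0081 -1.    ]
j [ 0.6875  0.6066 -0.3884  1.7958  0.3166  0.7938 -1.5905]
```

View pics/w15.png

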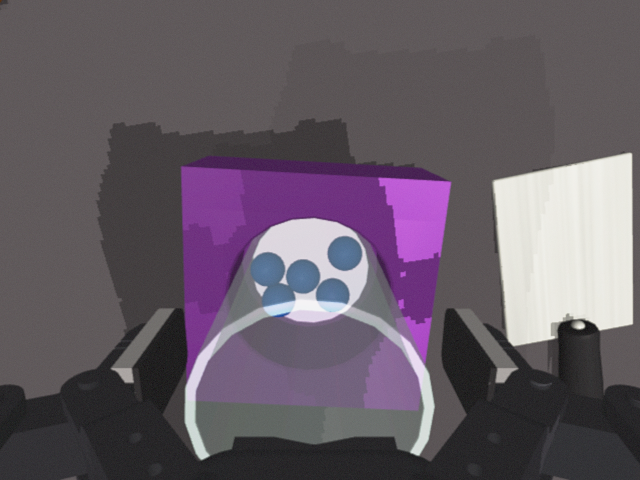

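View pics/s15.png

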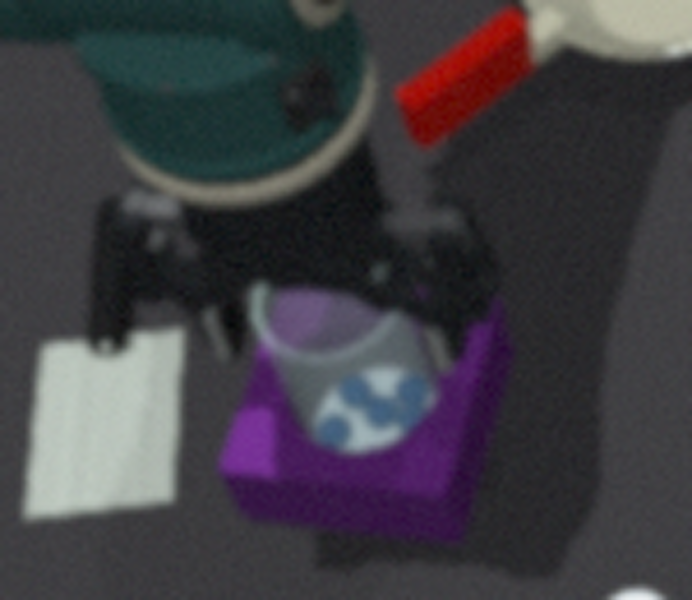

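Call:
arm_command --targets '[{"dx":0,"dy":0,"dz":0,"rx":0,"ry":0,"rz":0,"jaw":85},{"dx":0,"dy":0,"dz":0,"rx":0,"ry":0,"rz":0,"jaw":78},{"dx":0,"dy":0,"dz":0,"rx":0,"ry":0,"rz":0,"jaw":72},{"dx":0,"dy":0,"dz":0,"rx":0,"ry":0,"rz":0,"jaw":60},{"dx":0,"dy":0,"dz":0,"rx":0,"ry":0,"rz":0,"jaw":30},{"dx":0,"dy":0,"dz":0,"rx":0,"ry":0,"rz":0,"jaw":0},{"dx":0,"dy":0,"dz":0,"rx":0,"ry":0,"rz":0,"jaw":0}]'

```text
t: 15.27
position: [0.5407, -0.2594, 0.0626]
orientation: [0.004, 0.997, -0.079, 0.003]
force: [-0.9, 2.9, 8.6]
finger_gap: 0.708
```

Call:
arm_command --targets '[{"dx":0,"dy":0,"dz":0.4,"rx":0,"ry":0,"rz":0,"jaw":0},{"dx":0,"dy":0,"dz":0.8,"rx":0,"ry":0,"rz":0,"jaw":0},{"dx":0,"dy":0,"dz":1.2,"rx":0,"ry":0,"rz":0,"jaw":0},{"dx":0,"dy":0,"dz":1.6,"rx":0,"ry":0,"rz":0,"jaw":0},{"dx":0,"dy":0,"dz":2,"rx":0,"ry":0,"rz":0,"jaw":0},{"dx":0,"dy":0,"dz":2.4,"rx":0,"ry":0,"rz":0,"jaw":0},{"dx":0,"dy":0,"dz":2.6,"rx":0,"ry":0,"rz":0,"jaw":0},{"dx":0,"dy":0,"dz":2.6,"rx":0,"ry":0,"rz":0,"jaw":0},{"dx":0,"dy":0,"dz":2.2,"rx":0,"ry":0,"rz":0,"jaw":0},{"dx":0,"dy":0,"dz":1.2,"rx":0,"ry":0,"rz":0,"jaw":0}]'

```text
t: 16.1
position: [0.5408, -0.2596, 0.2356]
orientation: [0.005, 0.997, -0.079, 0.004]
force: [0.2, 0.3, -1.3]
finger_gap: 0.7
```

Run:
```python
from h import *
o,R=st()
a=vision.grab_frame("wrist")[:,:,::-1]
b=vision.grab_frame("scene")[:,:,::-1]
cv2.imwrite("pics/w16.png",cv2.resize(np.hstack([a,b]),(800,300)))
```

```text
t 16.1 p [ 0.5408 -0.2596  0.2356] F [ 0.25  0.26 -1.31] gap 0.7
x [ 0.9874 -0.1583  0.008 ] y [-0.1583 -0.9873  0.0086] z [ 0.0066 -0.0098 -0.9999]
j [ 0.7456  0.3981 -0.4566  1.67    0.2001  1.1093 -1.4978]
```

View pics/w16.png

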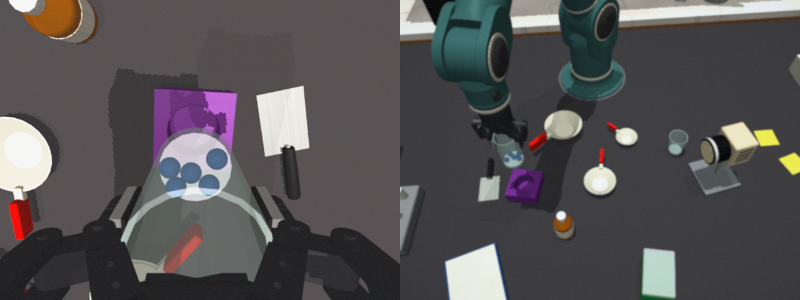

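Call:
arm_command --targets '[{"dx":0.25,"dy":1,"dz":0,"rx":0.0391,"ry":0.0085,"rz":0,"jaw":0},{"dx":0.25,"dy":2,"dz":0,"rx":0.0391,"ry":0.0085,"rz":0,"jaw":0},{"dx":0.25,"dy":2.8,"dz":0,"rx":0.0391,"ry":0.0085,"rz":0,"jaw":0},{"dx":0.25,"dy":3.2,"dz":0,"rx":0.0391,"ry":0.0085,"rz":0,"jaw":0},{"dx":0.25,"dy":3.2,"dz":0,"rx":0.0391,"ry":0.0085,"rz":0,"jaw":0},{"dx":0.25,"dy":3.2,"dz":0,"rx":0.0391,"ry":0.0085,"rz":0,"jaw":0},{"dx":0.25,"dy":3.2,"dz":0,"rx":0.0391,"ry":0.0085,"rz":0,"jaw":0},{"dx":0.25,"dy":3,"dz":0,"rx":0.0391,"ry":0.0085,"rz":0,"jaw":0},{"dx":0.25,"dy":2.8,"dz":0,"rx":0.0391,"ry":0.0085,"rz":0,"jaw":0},{"dx":0.25,"dy":2.4,"dz":0,"rx":0.0391,"ry":0.0085,"rz":0,"jaw":0}]'

```text
t: 17.03
position: [0.5645, 0.0107, 0.2308]
orientation: [-0.187, 0.978, -0.078, -0.057]
force: [-0.2, 0.9, -1.9]
finger_gap: 0.707
```

```bash
cat > need.py <<'E'
from h import *
o,R=st()
X=np.array([.9875,-.158,0]);R0=np.c_[X,np.cross([0,0,-1],X),[0,0,-1]]
ax=np.array([.977,.212,0])
R1=Ro.from_rotvec(ax*np.pi/4).as_matrix()@R0
print("need rot",Ro.from_matrix(R1@R.T).as_rotvec(),"shift cm",(np.array([.5797,.2027,.2071])-o['position'])*100)
z=-R[:,2]; f=o['position']-z*.0525
print("floor",f,"dist spot",np.linalg.norm(f-[.5718,.239,.17]),"lean",np.degrees(np.arccos(z[2])),"beamangle",np.degrees(np.arccos(z@[.212,-.977,0])))
E
python3 need.py
```

```text
t 17.03 p [0.5645 0.0107 0.2308] F [-0.16  0.95 -1.89] gap 0.707
x [ 0.9815 -0.1307 -0.1401] y [-0.1732 -0.9177 -0.3576] z [-0.0819  0.3753 -0.9233]
j [ 0.6029  0.465  -0.6322  1.689  -0.126   1.1622 -1.6631]
need rot [ 0.3821  0.0825 -0.0001] shift cm [ 1.5235 19.196  -2.3664]
floor [0.5602 0.0304 0.1823] dist spot 0.20924289673148194 lean 22.588857161305615 beamangle 67.41743942374167
```

Call:
arm_command --targets '[{"dx":0.15,"dy":2.3,"dz":-0.2,"rx":0.0382,"ry":0.0083,"rz":0,"jaw":0},{"dx":0.15,"dy":2.3,"dz":-0.2,"rx":0.0382,"ry":0.0083,"rz":0,"jaw":0},{"dx":0.15,"dy":2.2,"dz":-0.2,"rx":0.0382,"ry":0.0083,"rz":0,"jaw":0},{"dx":0.15,"dy":2.2,"dz":-0.2,"rx":0.0382,"ry":0.0083,"rz":0,"jaw":0},{"dx":0.15,"dy":2.2,"dz":-0.2,"rx":0.0382,"ry":0.0083,"rz":0,"jaw":0},{"dx":0.15,"dy":2,"dz":-0.2,"rx":0.0382,"ry":0.0083,"rz":0,"jaw":0},{"dx":0.15,"dy":1.8,"dz":-0.2,"rx":0.0382,"ry":0.0083,"rz":0,"jaw":0},{"dx":0.15,"dy":1.5,"dz":-0.2,"rx":0.0382,"ry":0.0083,"rz":0,"jaw":0},{"dx":0.15,"dy":1,"dz":-0.2,"rx":0.0382,"ry":0.0083,"rz":0,"jaw":0},{"dx":0.15,"dy":0.5,"dz":-0.2,"rx":0.0382,"ry":0.0083,"rz":0,"jaw":0}]'

```text
t: 17.87
position: [0.5798, 0.1898, 0.2112]
orientation: [-0.367, 0.921, -0.073, -0.11]
force: [0.2, -0.4, -2.1]
finger_gap: 0.706
```

Call:
arm_command --targets '[{"dx":0,"dy":0,"dz":0,"rx":0,"ry":0,"rz":0,"jaw":0},{"dx":0,"dy":0,"dz":0,"rx":0,"ry":0,"rz":0,"jaw":0},{"dx":0,"dy":0,"dz":0,"rx":0,"ry":0,"rz":0,"jaw":0},{"dx":0,"dy":0,"dz":0,"rx":0,"ry":0,"rz":0,"jaw":0}]'

```text
t: 18.2
position: [0.5804, 0.1881, 0.2121]
orientation: [-0.365, 0.922, -0.074, -0.109]
force: [-0.3, 0.6, -1.1]
finger_gap: 0.702
```

```bash
python3 need.py
python3 - <<'E'
from h import *
a=vision.grab_frame("wrist")[:,:,::-1]
b=vision.grab_frame("scene")[:,:,::-1]
c=vision.grab_frame("top")[:,:,::-1]
cv2.imwrite("pics/w17.png",a)
cv2.imwrite("pics/s17.png",cv2.resize(b[120:340,260:600],None,fx=2.3,fy=2.3,interpolation=2))
cv2.imwrite("pics/t17.png",cv2.resize(c[130:330,70:370],None,fx=2.6,fy=2.6,interpolation=2))
print(proj("scene",[(.5718,.239,.17)]),proj("top",[(.5718,.239,.17)]))
E
```

```text
t 18.2 p [0.5804 0.1881 0.2121] F [-0.27  0.57 -1.08] gap 0.702
x [ 0.9653 -0.0566 -0.2551] y [-0.2158 -0.7228 -0.6565] z [-0.1472  0.6887 -0.7099]
j [ 0.5399  0.6654 -0.7763  1.6805 -0.3836  1.0528 -1.6557]
need rot [0.0034 0.002  0.0018] shift cm [-0.0676  1.4632 -0.4951]
floor [0.5726 0.2242 0.1748] dist spot 0.015551763185834924 lean 44.7708576861278 beamangle 45.24439073197259
[[456.18027232 251.69632895]] [[197.7719678 195.8352118]]
```

View pics/s17.png

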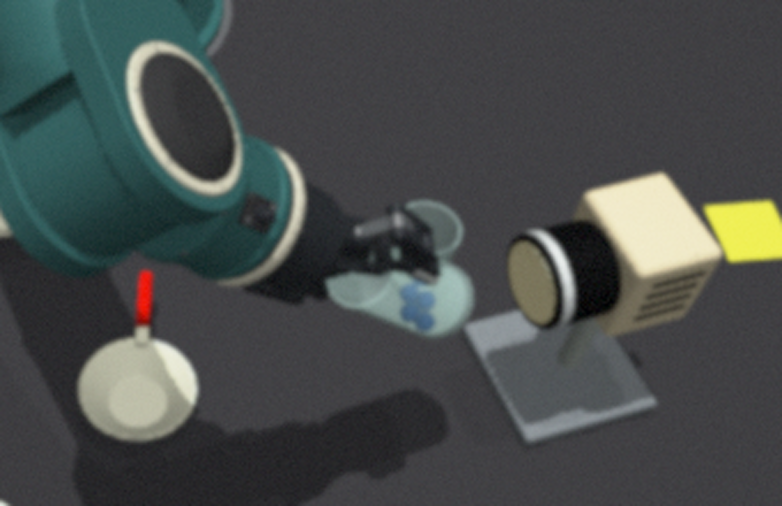

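View pics/t17.png

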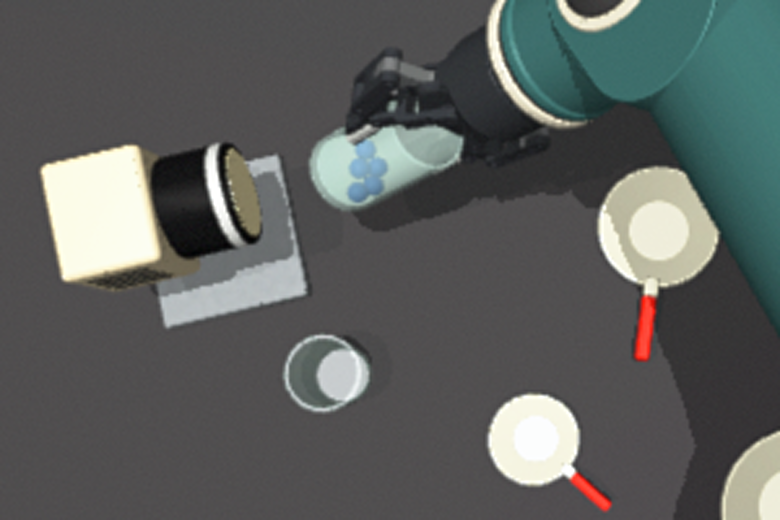

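View pics/w17.png

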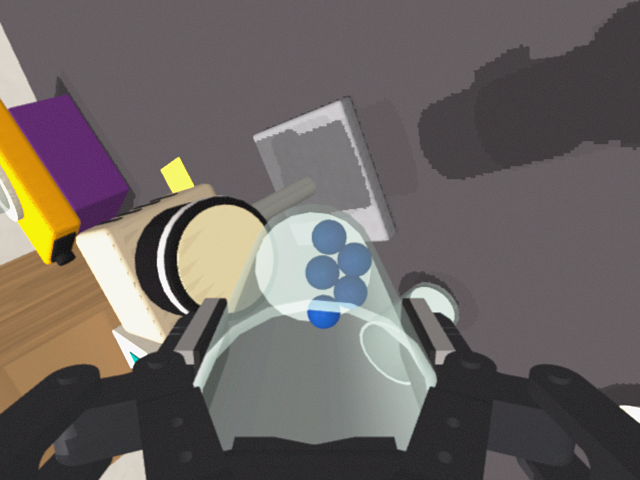

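Call:
arm_command --targets '[{"dx":0,"dy":0.4,"dz":-0.15,"rx":0,"ry":0,"rz":0,"jaw":0},{"dx":0,"dy":0.5,"dz":-0.2,"rx":0,"ry":0,"rz":0,"jaw":0},{"dx":0,"dy":0.4,"dz":-0.15,"rx":0,"ry":0,"rz":0,"jaw":0},{"dx":0,"dy":0,"dz":0,"rx":0,"ry":0,"rz":0,"jaw":0},{"dx":0,"dy":0,"dz":0,"rx":0,"ry":0,"rz":0,"jaw":0},{"dx":0,"dy":0,"dz":0,"rx":0,"ry":0,"rz":0,"jaw":0},{"dx":0,"dy":0,"dz":0,"rx":0,"ry":0,"rz":0,"jaw":0},{"dx":0,"dy":0,"dz":0,"rx":0,"ry":0,"rz":0,"jaw":0},{"dx":0,"dy":0,"dz":0,"rx":0,"ry":0,"rz":0,"jaw":0}]'

```text
t: 19.1
position: [0.5802, 0.2015, 0.2068]
orientation: [-0.365, 0.921, -0.074, -0.11]
force: [0.1, 0.0, -2.1]
finger_gap: 0.702
```

```bash
python3 need.py
python3 - <<'E'
from h import *
b=vision.grab_frame("scene")[:,:,::-1]
c=vision.grab_frame("top")[:,:,::-1]
b=cv2.resize(b[180:320,280:580],(780,364)); c=cv2.resize(c[140:230,70:370],(780,234))
cv2.imwrite("pics/f18.png",np.vstack([b,c]))
print(r.observe()['joint_vel'])
E
```

```text
t 19.1 p [0.5802 0.2015 0.2068] F [ 0.07  0.04 -2.08] gap 0.702
x [ 0.9651 -0.056  -0.2558] y [-0.2161 -0.7223 -0.657 ] z [-0.148   0.6893 -0.7092]
j [ 0.5195  0.6733 -0.7774  1.6845 -0.385   1.0303 -1.6652]
need rot [0.0025 0.0013 0.0015] shift cm [-0.0528  0.124   0.0294]
floor [0.5725 0.2376 0.1696] dist spot 0.0015623088807967473 lean 44.83088060533553 beamangle 45.184269947042175
[-1.54238868e-03  1.19808852e-03  1.64005881e-03  5.83147990e-04
 -1.47396266e-05  2.82779618e-04 -7.86859756e-04]
```

View pics/f18.png

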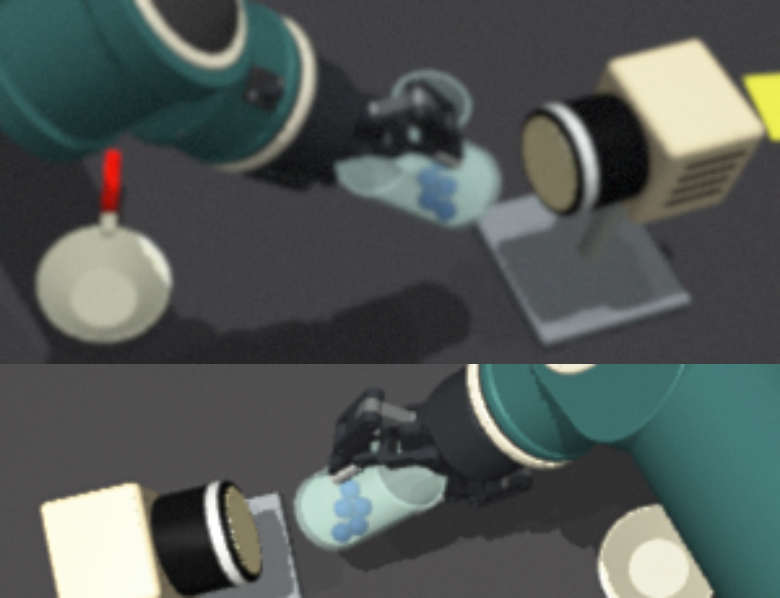

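Run:
```python
from plant import order,r
print(order.close_job()); print(r.observe()['t'])
```

```text
the job is handed in; nothing more can be done
None
the job is handed in; nothing more can be done
```

The job is done and handed in at about 19.2 s, with the arm still holding the jar in front of the lamp. No verdict came back, so what follows is from my own checks.

- **Pour and dish:** I poured the five beads from the middle-sized dish into the jar in its holder. The dish went back on the bench at its starting place. The pictures showed the dish empty and upright, the fingers clear of it, and five beads in the jar.
- **Jar at the lamp:** By the arm's pose, the jar's inner floor is about 2 mm from my measured beam spot and 170 mm up. It leans 44.8 degrees, with the mouth away from the lamp. The arm was still, and the last pictures show the jar clear of the lamp.
- **Bystanders:** I did not touch or approach the lamp, bottle, beaker or spatula. I did not measure their positions again at the end.
- **Small disagreements:** The wrist camera put the dish handle and the jar about 2.5 to 5 mm farther in +x than the overhead camera did; I adjusted the grasps by up to 3 mm for this. In the last two pictures the top view showed five beads in the jar, but in the scene view they overlap and could not be counted one by one.

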